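# Seat the test bar against the stop of the V-groove gauge

## Robot

A 6-joint arm with a two-finger parallel gripper is mounted at the origin on the work surface. World frame = base frame: x ahead of the robot, y to its left, z up, the work surface at z = 0. Lengths are in m, angles in rad, forces in N, time in s.
With the tool pointing down it reaches from about 0.15 to 0.775 m from the base axis. Payload 6.1 kg.
Tool frame: the origin (TCP) lies midway between the tips of the shut fingers; the grasp point (between the pads) lies 19 mm behind it; z points along the fingers, x is the direction in which the jaws open and shut, and the axes are right-handed (so a half turn about z gives the same grasp; the last joint's range is limited). The gripper opens to 85 mm and grips with 20 to 120 N. Pads are 22 mm wide; open, the fingers measure 114 mm over their backs; the gripper's body (76 mm by 85 mm) begins 54 mm behind the grasp point. The pads swing forward as they close: fully open they stand 13 mm farther back than shut.
Start: joints at [-1.307, 0.126, -0.04, 1.405, 0, 1.571], TCP at [0.137, -0.507, 0.231] pointing down, gripper open.
Joint ranges: [-2.72, 2.72], [-0.95, 1.95], [-1.27, 1.35], [-1.78, 2.02], [-1.46, 1.47], [-3.14, 3.14]. Speed limits (rad/s): [2.39, 2.39, 3.01, 3.14, 3.14, 3.14].

## Interface

Orientations are given as a unit quaternion [x, y, z, w].
In Python, from plant import readout, optics, close_job, spotter gives the robot as it stands.
- The arm moves only by the tool servo_tool, never from a script. Its argument "steps" is a list of rows, each an object of numbers: "dx", "dy", "dz": the shift along the tool's x, y, z in mm; "wx", "wy", "wz": the turn, a rotation vector about the tool's x, y, z in rad; "hand": the closure, from -1 (fully open) to 1 (shut). In form: [{"dx": .., "dy": .., "dz": .., "wx": .., "wy": .., "wz": .., "hand": ..}, ...]. A call has 1 to 8 rows; each row is the pose to reach, as a shift and turn from the pose measured when the call began, along the tool's axes at that moment; what a row does not reach only later rows make up. A row lasts 1/8 s, in which the tool goes at most 62.5 mm and 10.7 degrees, less where a joint would pass 70% of its speed; a pose out of reach is approached as far as the arm can. A call with a gripper value outside its range is refused whole. The fingers move at their own pace and stop on an object; the grip force is fixed at half the most. Time passes only in rows, so rows that repeat a pose let the fingers close. It gives the time, the measured TCP pose, the force and the opening at its end, in the units of the state.
- readout.observe(): the state, without advancing time (a new reading comes with each control period).
- optics.snapshot(name): name is "scene" or "top" or "wrist"; returns (picture, depth): 384x512x3 uint8, red, green, blue; 384x512 float32, m along the optical axis (not along the pixel's ray), 0 where there is no reading.
- optics.camera_model(name): a dict with "intrinsics" (3x3 intrinsics, pixels), "R" (3x3) and "t" (3): a world point X has camera coordinates R X + t. Camera axes: x right, y down, z forward; pixel columns grow to the right and rows downward; lengths in m; the calibration is good to about 2 mm. A picture is of the moment at which its call begins: read the wrist's pose just before it. camera_model takes no time and is no camera call; for the wrist camera it gives the pose at the moment of the call.
- close_job(): hands the job in, once; it reports no verdict.
Trained networks look in the newest picture that a camera, given by its name, has taken for a name from the list of things; names that differ only in an ending like _2 or _b are one class to them, and where a whole thing is asked for, a point or a joint stands for the part that bears it (a point fixed in the world has none). Each returns a list of dicts, best first, with "score" (0 to 1); they miss things now and then, are a little off and sometimes report something else, mostly with a low value. They report only what shows in the picture. A call takes as long as a camera call. They do not tell look-alikes from the thing itself.
- spotter.find_in(camera, thing): "bbox" ([left, top, right, bottom] in pixels, round what is visible of it).
- spotter.outline_of(camera, thing): "region" (384x512 bool, what is visible of it) and "bbox" ([left, top, right, bottom] in pixels, round what is visible of it).
The state is a dict: "time_s": time; "joint_pos": joint angles; "dq": joint speeds; "joint_efforts": joint torques, N m; "eef_pos": TCP position; "tcp_rot": TCP orientation; "contact_force": force on the tool from outside, world axes, zero at the start; "ft_torque": the same for the moment, N m; "gripper_width": finger opening in m.
Only numpy, scipy, OpenCV 4.12 (cv2) and the standard library are available. Lean on these libraries where they do the work, as an engineer would, in place of code of your own. Each camera call takes 0.05 s, during which the arm holds its last target. There are 200 camera calls.

## Task

Take the steel test bar from its wooden rest and lay it gently in the groove of the V-block length gauge, with its end still one to three centimetres short of the end stop. Then push it along the groove until its end touches the stop, press it there lightly for a moment, about as hard as a half-kilo weight (never ramming the stop), and let go, leaving the bar lying in the groove against the stop. Leave the other things where they are.

Things in the scene. Friction and masses are not known exactly. Their poses are not given: they have to be found in the camera images.
- bar: plain round steel bar, 20 mm diameter, 160 mm long, 0.27 to 0.55 kg; origin at its middle on its axis, x along the bar (both ends alike). Starts in the notches of the rest, its axis 45 mm above the table. To slide it along the gauge's groove takes 1 to 7 N against friction, differing from run to run; bearing down on it adds to that
- rest: fixed light wooden rest: base 170 x 80 x 10 mm with two notched blocks (16 mm long, 36 mm wide, tops 39.5 mm above the table) at x = -60 and +60 mm that carry the bar along x, free space between them. Origin under the middle of its base, z up
- gauge: fixed gauge: grey steel block 155 mm long (x -70 to +85 mm), 44 mm wide, top 44.5 mm above the table, on a dark wooden base 225 x 75 x 12 mm; 90 degree V-groove along x in its top, open at -x, stop at +x. A bar in the groove has its axis at y = 0, 50 mm above the table, and stands 15.5 mm proud of the block. Origin at table height, z up, x along the groove to the stop
- triangle: bystander: clear plastic set square, legs 110 mm, 3 mm thick, flat on the table; origin near its middle on the underside
- key: bystander: brass key 65 mm long, 6 mm thick, flat on the table; origin on the underside near its ring-shaped bow
- pen_tray: bystander: pewter pen tray 65 x 200 x 18 mm with two pens in it, on the table; origin under its middle
- eraser: bystander: white eraser 22 x 48 x 13 mm on the table; origin under its middle
- brass_weight: bystander: knobbed brass weight, 32 mm across, 44 mm tall, on the table; origin under its middle
- pencil_cup: bystander: white ceramic cup, 72 mm across, 90 mm tall, on the table; origin under its middle
- stop: end stop: steel pin, 13 mm diameter, over the groove, on a post with a brass screw (top 33 mm above the pin axis), clamped rigid, 0 to 20 mm along the gauge as drawn. Origin: centre of the pin's flat face, on the laid bar's axis; x into the stop. Bar touching: bar origin at x = -80 mm, y = z = 0 here. Press about 5 N on it (over 3 N for half a second, beyond friction); over 12 N spoils it
Not all that is in view belongs to the job. What is meant by the bar is not black, and is the larger of those in its own colour. Several things have the shape of the gauge; the one meant has the colours described above.

How it is judged:
By the outcome, as a careful person would: the job done as asked, in the order asked, and still so for the second after the job is handed in, with the robot touching nothing.
It also fails if it takes over 69 s, if anything falls off the work surface, if the arm or the gripper's body presses on something with over 40 N, if the wrist force passes 120 N, or if a joint passes its speed limit or range.

## Working session

There is one attempt and no reset: what is moved stays moved. The work goes in short steps, Python scripts to look and compute and a tool call to move; the robot and the scene stay as the last step left them, time stands still between calls to the robot, and variables do not carry over. Pictures are saved under pics/ and viewed, about 8 in all and at most 12, crops included, and the job is handed in when it is done.

Besides the shell and the picture viewer there is one more tool, called in YAML: its name, and indented under it one key for each argument. servo_tool: Moves the arm, as the interface text tells. Its arguments: {"type":"object","properties":{"steps":{"type":"array","items":{"type":"object","properties":{"dx":{"type":"number"},"dy":{"type":"number"},"dz":{"type":"number"},"wx":{"type":"number"},"wy":{"type":"number"},"wz":{"type":"number"},"hand":{"type":"number"}}}}},"required":["steps"]}

```bash
mkdir -p pics; ls
python3 - <<'E'
from plant import readout, optics, spotter
import cv2,numpy as np
s=readout.observe();print({k:np.round(v,3) for k,v in s.items()})
ims=[]
for c in ["scene","top"]:
    p,d=optics.snapshot(c); np.savez(f"{c}.npz",p=p,d=d); ims.append(p[:,:,::-1])
    m=optics.camera_model(c); print(c,np.round(-np.array(m["R"]).T@m["t"],3),np.round(m["R"],2).tolist(),m["intrinsics"][0])
    for n in ["bar","rest","gauge","stop"]:
        print(n,[(np.round(r["bbox"]).tolist(),round(r["score"],2)) for r in spotter.find_in(c,n)])
    cv2.imwrite(f"pics/{c}.png",cv2.resize(p[:,:,::-1],(800,600),interpolation=cv2.INTER_CUBIC))
E
```

```text
pics
{'time_s': np.float64(0.0), 'joint_pos': array([-1.307,  0.126, -0.041,  1.405,  0.   ,  1.571]), 'dq': array([ 0.001,  0.001,  0.001,  0.002, -0.   ,  0.001]), 'joint_efforts': array([ 3.0000e-03, -4.3592e+01,  3.5292e+01,  1.7000e-02,  0.0000e+00,
       -0.0000e+00]), 'eef_pos': array([ 0.137, -0.506,  0.23 ]), 'tcp_rot': array([ 0.794, -0.608, -0.001, -0.001]), 'contact_force': array([-1.125,  0.423,  0.109]), 'ft_torque': array([ 0.002,  0.043, -0.022]), 'gripper_width': np.float64(0.086)}
scene [1.08  0.294 1.048] [[-0.48, 0.88, 0.01], [0.73, 0.41, -0.54], [-0.48, -0.26, -0.84]] [454.04066128   0.         256.3987144 ]
bar [([217.0, 86.0, 232.0, 128.0], 0.56), ([262.0, 226.0, 339.0, 305.0], 0.16)]
rest [([173.0, 179.0, 219.0, 242.0], 0.98), ([180.0, 174.0, 209.0, 230.0], 0.33)]
gauge [([258.0, 225.0, 338.0, 306.0], 0.95)]
stop [([270.0, 263.0, 293.0, 287.0], 0.54)]
top [ 0.296 -0.021  1.273] [[0.01, -1.0, -0.01], [-0.99, -0.01, -0.17], [0.17, 0.02, -0.99]] [417.65731079   0.         255.67323156]
bar [([289.0, 132.0, 311.0, 180.0], 0.69), ([325.0, 254.0, 363.0, 304.0], 0.58), ([281.0, 215.0, 317.0, 226.0], 0.43)]
rest []
gauge [([109.0, 112.0, 134.0, 187.0], 0.81), ([183.0, 123.0, 221.0, 194.0], 0.69)]
stop [([106.0, 114.0, 124.0, 134.0], 0.69), ([199.0, 131.0, 217.0, 151.0], 0.61)]
```

View pics/top.png

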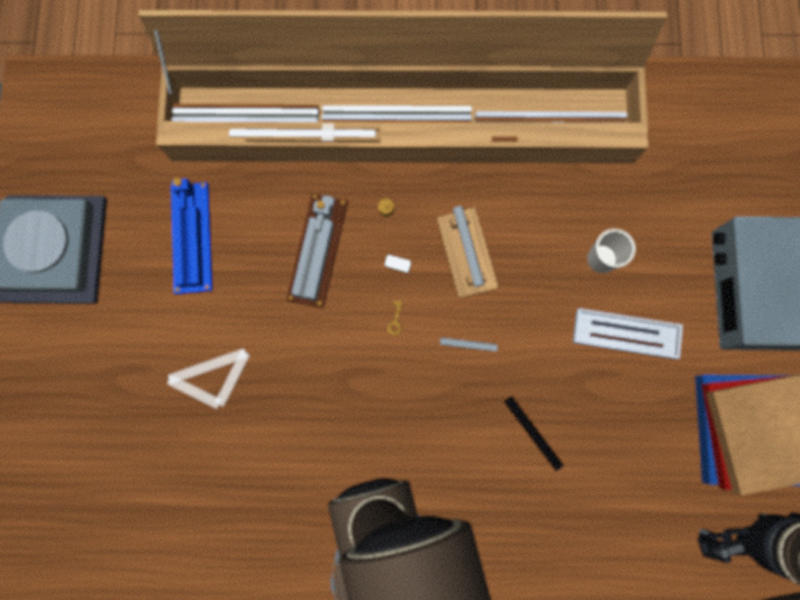

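View pics/scene.png

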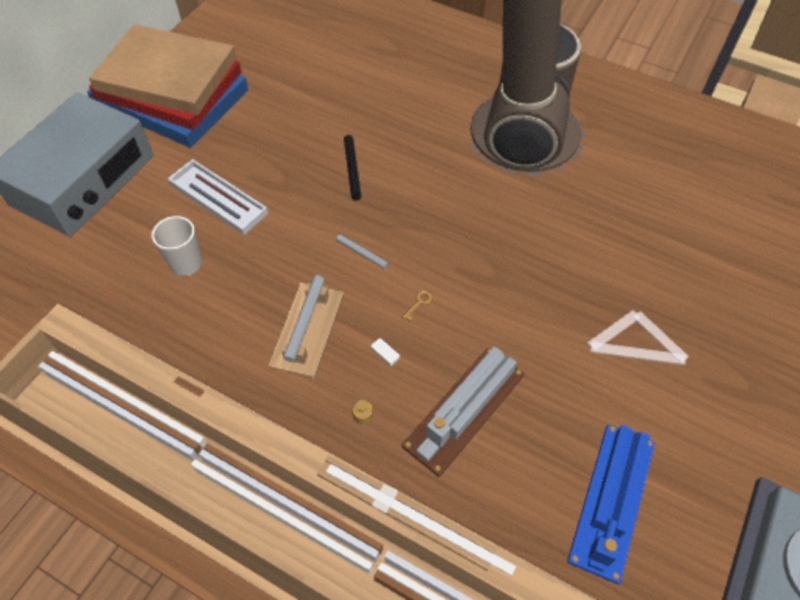

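The top view (800x600) shows these candidates:
- **Bars:** the grey bar on the rest is at (468,245), a thinner, shorter grey rod is at (468,344), and a black bar is at (533,432). The one meant is the one on the rest, because it is the larger grey one.
- **Gauges:** the grey block on dark wood is at (317,250) and an all-blue one is at (190,237). The grey one fits the description. Its stop is at the top end, near (322,205).

```bash
cat > h.py <<'E'
import numpy as np,cv2
def ray(m,uv,z):
    "pixel(s) -> world point on the plane z"
    R=np.array(m["R"]);t=np.array(m["t"]).ravel();K=np.array(m["intrinsics"])
    uv=np.atleast_2d(uv).astype(float)
    d=np.c_[uv,np.ones(len(uv))]@np.linalg.inv(K).T@R
    c=-R.T@t
    return c+d*((z-c[2])/d[:,2])[:,None]
def proj(m,X):
    Y=np.atleast_2d(X)@np.array(m["R"]).T+np.array(m["t"]).ravel()
    q=Y@np.array(m["intrinsics"]).T
    return q[:,:2]/q[:,2:]
def cloud(m,d):
    v,u=np.mgrid[:d.shape[0],:d.shape[1]]
    K=np.array(m["intrinsics"]);
    c=np.stack([(u-K[0,2])/K[0,0]*d,(v-K[1,2])/K[1,1]*d,d],-1)
    return (c-np.array(m["t"]).ravel())@np.array(m["R"])
E
python3 - <<'E'
from h import *
from plant import optics
m=optics.camera_model("top");z=np.load("top.npz");p=z["p"]
s=512/800
for n,uv,h in [("bar",[[460,208],[479,284]],.055),("gauge block ends",[[324,215],[306,297]],.0445),("stop screw",[[322,205]],.083),("brass weight",[[386,206]],.044)]:
    P=ray(m,np.array(uv)*s,h); print(n,P.round(3).tolist())
    if len(P)>1: e=P[0]-P[1];print(" len",np.hypot(*e[:2]).round(3),"yaw",np.arctan2(e[1],e[0]).round(3))
c=p[110:240,170:330,::-1];cv2.imwrite("pics/crop.png",cv2.resize(c,None,fx=4.8,fy=4.5,interpolation=cv2.INTER_CUBIC))
E
```

```text
bar [[0.694, -0.117, 0.055], [0.544, -0.152, 0.055]]
 len 0.154 yaw 0.232
gauge block ends [[0.681, 0.149, 0.044], [0.517, 0.178, 0.044]]
 len 0.166 yaw -0.178
stop screw [[0.689, 0.148, 0.083]]
brass weight [[0.7, 0.027, 0.044]]
```

View pics/crop.png

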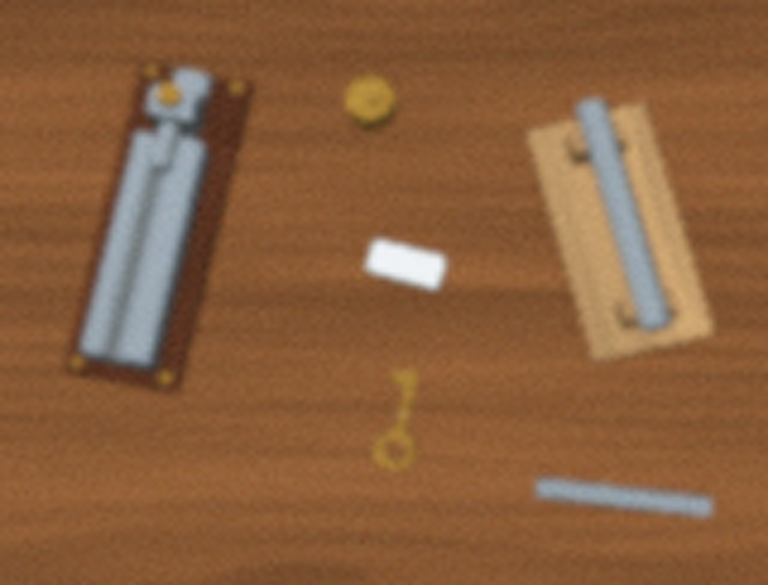

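The crop confirms both choices: the thick grey bar sits on the wooden rest, and the grey gauge is on dark wood with its stop pin at the far end. I'll write a move helper and check where the wrist camera sits.

```bash
cat >> h.py <<'E'
from scipy.spatial.transform import Rotation as Ro
def rel(s,pos,yaw=None):
    "tool-frame shift (mm) and wz to bring the TCP to pos, jaw axis perpendicular to bar yaw, tool vertical"
    R=Ro.from_quat(s["tcp_rot"]);d=R.inv().apply(np.array(pos)-s["eef_pos"])*1000
    if yaw is None:return d.round(1)
    x=np.array([np.cos(yaw-np.pi/2),np.sin(yaw-np.pi/2),0]);z=np.array([0,0,-1.]);
    T=Ro.from_matrix(np.c_[x,np.cross(z,x),z])
    return d.round(1),(R.inv()*T).as_rotvec().round(4)
E
python3 - <<'E'
from h import *
from plant import optics,readout
s=readout.observe();m=optics.camera_model("wrist");R=np.array(m["R"])
c=-R.T@np.array(m["t"]).ravel()
T=Ro.from_quat(s["tcp_rot"])
print("cam in tool",T.inv().apply(c-s["eef_pos"]).round(3),"axis in tool",T.inv().apply(R[2]).round(3),"world",R.round(2).tolist(),m["intrinsics"][0][0])
print(rel(s,[.56,-.15,.24],.232))
E
```

```text
cam in tool [-0.001 -0.074 -0.143] axis in tool [-0.     0.289  0.957] world [[0.26, -0.97, -0.0], [-0.92, -0.25, 0.29], [-0.28, -0.08, -0.96]] 272.81212821354796
(array([-234.1, -501.5,   -8.7]), array([0.    , 0.    , 0.0318]))
```

Run:
```python
from h import *
from plant import readout
print(rel(readout.observe(),[.58,.06,.23],0))
```

```text
(array([-431.7, -575.6,    1.3]), array([0.    , 0.    , 0.2638]))
```

servo_tool:
  steps:
    - {"dx":-50,"dy":-30,"dz":0,"wz":0.05,"hand":-1}
    - {"dx":-100,"dy":-65,"dz":0,"wz":0.1,"hand":-1}
    - {"dx":-140,"dy":-110,"wz":0.15,"hand":-1}
    - {"dx":-175,"dy":-160,"wz":0.2,"hand":-1}
    - {"dx":-210,"dy":-210,"wz":0.26,"hand":-1}
    - {"dx":-245,"dy":-260,"wz":0.26,"hand":-1}
    - {"dx":-280,"dy":-310,"wz":0.26,"hand":-1}
    - {"dx":-315,"dy":-360,"wz":0.26,"hand":-1}

```text
validation failed for argument at $.st...
```

Run:
```python
from h import *
from plant import readout
print(rel(readout.observe(),[.58,.06,.23],0))
```

```text
(array([-431.7, -575.6,    1.3]), array([0.    , 0.    , 0.2638]))
```

servo_tool:
  steps:
    - {"dx":-50,"dy":-30,"dz":0,"wx":0,"wy":0,"wz":0.05,"hand":-1}
    - {"dx":-100,"dy":-65,"dz":0,"wx":0,"wy":0,"wz":0.1,"hand":-1}
    - {"dx":-140,"dy":-110,"dz":0,"wx":0,"wy":0,"wz":0.15,"hand":-1}
    - {"dx":-175,"dy":-160,"dz":0,"wx":0,"wy":0,"wz":0.2,"hand":-1}
    - {"dx":-210,"dy":-210,"dz":0,"wx":0,"wy":0,"wz":0.26,"hand":-1}
    - {"dx":-245,"dy":-260,"dz":0,"wx":0,"wy":0,"wz":0.26,"hand":-1}
    - {"dx":-280,"dy":-310,"dz":0,"wx":0,"wy":0,"wz":0.26,"hand":-1}
    - {"dx":-315,"dy":-360,"dz":0,"wx":0,"wy":0,"wz":0.26,"hand":-1}

```text
time_s: 1.5
eef_pos: [0.4033, -0.107, 0.2317]
tcp_rot: [0.709, -0.706, 0.001, -0.0]
contact_force: [0.7, -0.5, 0.8]
gripper_width: 0.0856
```

Run:
```python
from h import *
from plant import readout
s=readout.observe();print(s["time_s"],s["eef_pos"],rel(s,[.58,.06,.23],0))
```

```text
1.5 [ 0.40333748 -0.10702552  0.23165406] (array([-166.3, -177.3,    1.8]), array([-0.0011, -0.0005,  0.0041]))
```

servo_tool:
  steps:
    - {"dx":-40,"dy":-42,"dz":0,"wx":0,"wy":0,"wz":0,"hand":-1}
    - {"dx":-80,"dy":-85,"dz":0,"wx":0,"wy":0,"wz":0,"hand":-1}
    - {"dx":-120,"dy":-130,"dz":0,"wx":0,"wy":0,"wz":0,"hand":-1}
    - {"dx":-150,"dy":-160,"dz":0,"wx":0,"wy":0,"wz":0,"hand":-1}
    - {"dx":-166,"dy":-177,"dz":0,"wx":0,"wy":0,"wz":0,"hand":-1}
    - {"dx":-166,"dy":-177,"dz":0,"wx":0,"wy":0,"wz":0,"hand":-1}

```text
time_s: 2.25
eef_pos: [0.5816, 0.0337, 0.2309]
tcp_rot: [0.724, -0.69, -0.007, -0.007]
contact_force: [1.1, 0.2, 0.5]
gripper_width: 0.0852
```

Run:
```python
from h import *
from plant import readout,optics,spotter
import pickle
s=readout.observe();m=optics.camera_model("wrist");p,d=optics.snapshot("wrist")
pickle.dump((s,m,p,d),open("w1.pkl","wb"));print(s["eef_pos"],s["dq"].round(3))
for n in ["bar","gauge","stop"]:
    print(n,[(np.round(r["bbox"]).tolist(),round(r["score"],2)) for r in spotter.find_in("wrist",n)])
cv2.imwrite("pics/w1.png",cv2.resize(p[:,:,::-1],(800,600),interpolation=cv2.INTER_CUBIC))
```

```text
[0.58161716 0.03370514 0.23090312] [-0.016 -0.034 -0.03   0.012 -0.006 -0.001]
bar [([406.0, 343.0, 438.0, 382.0], 0.95), ([383.0, 70.0, 413.0, 208.0], 0.7), ([325.0, 252.0, 395.0, 273.0], 0.49)]
gauge [([0.0, 128.0, 16.0, 182.0], 0.84), ([117.0, 25.0, 203.0, 207.0], 0.57)]
stop [([130.0, 45.0, 173.0, 104.0], 0.92)]
```

View pics/w1.png

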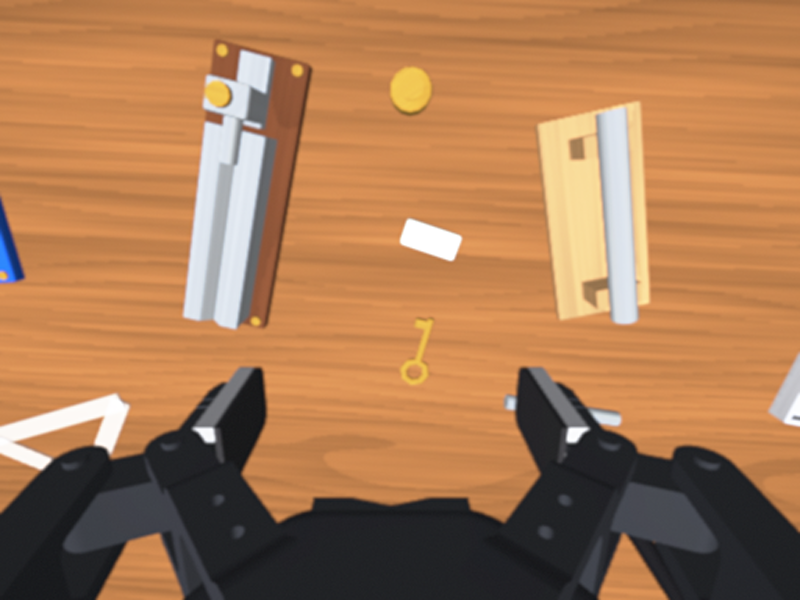

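The wrist view (800x600) shows the bar from (612,108) to (625,322), and the gauge block's open end at (212,323). The pin face is near (230,163) and the screw at (218,95). Next I'll fit the poses from depth.

Run:
```python
from h import *
import pickle
s,m,p,d=pickle.load(open("w1.pkl","rb"));C=cloud(m,d);v,u=np.mgrid[:384,:512]
tab=C[(d>0)&(abs(C[...,2])<.01)][:,2];print("table z",np.median(tab),tab.std())
def line(P):
    c=P.mean(0);w=np.linalg.svd(P[:,:2]-c[:2])[2][0] if len(P)<5000 else None
    w*=np.sign(w[0]);return c,w
# bar
M=(u>375)&(u<420)&(v>60)&(v<212)&(C[...,2]>.049)&(C[...,2]<.07)
P=C[M];c,w=line(P);t=(P[:,:2]-c[:2])@w
lo,hi=np.percentile(t,[.5,99.5]);print("bar",len(P),"z",np.percentile(P[:,2],[5,50,95]).round(4),"len",hi-lo,"mid",(c[:2]+w*(lo+hi)/2).round(4),"yaw",np.arctan2(w[1],w[0]).round(4),"width",np.ptp((P[:,:2]-c[:2])@[-w[1],w[0]]).round(4))
# gauge top faces
M=(u>110)&(u<185)&(v>70)&(v<212)&(C[...,2]>.041)&(C[...,2]<.048)
P=C[M];r=cv2.minAreaRect((P[:,:2]*1000).astype(np.float32));print("gauge top",len(P),np.median(P[:,2]).round(4),r)
B=cv2.boxPoints(r);i=np.argsort(B[:,0]);near=B[i[:2]].mean(0);far=B[i[2:]].mean(0);w=(far-near)/np.linalg.norm(far-near)
print("near mid",near,"far mid",far,"yaw",np.arctan2(w[1],w[0]),np.linalg.norm(far-near))
Q=C.reshape(-1,3)*1000;x=(Q[:,:2]-near)@w-70;y=(Q[:,:2]-near)@[-w[1],w[0]]
for h in range(-70,110,8):
    k=(x>h)&(x<h+8)&(abs(y)<4)&(Q[:,2]>5); print(h,k.sum(),np.percentile(Q[k,2],[5,50,95]).round(1) if k.any() else "",end="; ")
k=(x>20)&(x<75)&(abs(y)<6)&(Q[:,2]>51)&(Q[:,2]<60);print("\npin",k.sum(),np.sort(x[k])[:12].round(1),np.median(y[k]))
A=np.array([[x_,y_] for x_,y_ in zip(x[k],y[k])]);
K=np.array([[290,163]])
print("pixel pin face",[( (ray(m,np.array(q)*.64,.052)[0,:2]*1000-near)@w-70).round(1) for q in [[[230,163]]]])
print("block near edge mid px", (ray(m,np.array([[212,323]])*.64,.0445)[0,:2]*1000).round(1))
```

```text
table z 0.0005241165100752199 0.0013473320381852101
bar 2233 z [0.0501 0.0541 0.056 ] len 0.15814134038087002 mid [ 0.6221 -0.13  ] yaw 0.2636 width 0.0198
gauge top 3640 0.0448 ((606.031982421875, 169.59173583984375), (44.82025909423828, 171.0343017578125), 78.89676666259766)
near mid [522.11554 186.0604 ] far mid [689.9484  153.12308] yaw -0.19378787 171.03433
-70 33 [36.4 38.1 40. ]; -62 33 [36.6 37.9 40.4]; -54 33 [36.5 38.2 40.9]; -46 39 [36.4 38.7 40.5]; -38 36 [36.3 38.3 40.2]; -30 37 [36.6 38.4 40. ]; -22 37 [35.8 38.2 40.9]; -14 38 [36.  38.3 40.8]; -6 38 [36.6 38.  39.6]; 2 39 [36.6 37.9 40.1]; 10 41 [36.7 38.6 40.6]; 18 42 [36.1 38.1 40.3]; 26 44 [36.1 38.5 40.5]; 34 46 [36.1 38.3 40.1]; 42 46 [35.9 38.5 40.9]; 50 47 [36.1 38.3 40.6]; 58 44 [37.7 56.2 58. ]; 66 56 [41.  56.6 57.8]; 74 60 [39.9 56.5 58. ]; 82 86 [11.5 56.1 58.3]; 90 89 [23.7 67.7 83.4]; 98 78 [69.2 83.5 84.6]; 106 76 [67.6 82.7 84.4]; 
pin 137 [61.1 61.2 61.4 61.4 61.5 61.7 61.9 61.9 61.9 62.1 62.1 62.2] -1.5821394367472403
pixel pin face [np.float64(61.2)]
block near edge mid px [521.5 183.7]
```

Run:
```python
from h import *
import pickle
from plant import readout
s,m,p,d=pickle.load(open("w1.pkl","rb"));C=cloud(m,d)*1000
near=np.array([522.1,186.1]);a=-.1938
for it in range(3):
    w=np.array([np.cos(a),np.sin(a)]);n=np.array([-w[1],w[0]])
    Q=C.reshape(-1,3);x=(Q[:,:2]-near)@w;y=(Q[:,:2]-near)@n
    k=(abs(Q[:,2]-44.7)<3)&(abs(y)<26)&(x>-10)&(x<150)
    xs=np.arange(6,124,6);E=np.array([[np.percentile(y[k&(abs(x-h)<4)],q) for q in (1.5,98.5)] for h in xs])
    f=[np.polyfit(xs,E[:,i],1) for i in (0,1)];a+=np.arctan((f[0][0]+f[1][0])/2);off=(f[0][1]+f[1][1])/2
    x0=np.percentile(x[k&(x<75)],.5);print(np.round(f,4).tolist(),"yaw",a,"off",off,"x0",x0); near=near+n*off+w*x0
    # groove valley y
g=(Q[:,2]<40)&(Q[:,2]>35)&(abs(y)<8)&(x>5)&(x<120);print("valley",np.polyfit(x[g],y[g],1))
w=np.array([np.cos(a),np.sin(a)]);n=np.array([-w[1],w[0]])
k=(abs((Q[:,:2]-near)@n)<5)&(Q[:,2]>51)&(Q[:,2]<60)&(x<150);xx=((Q[:,:2]-near)@w)[k];yy=((Q[:,:2]-near)@n)[k];print("pin face",np.sort(xx)[:8],yy.mean(),yy.min(),yy.max())
print("near",near,"yaw",a)
s=readout.observe();b=np.array([.6221,-.13]);t=np.array([np.cos(.2636),np.sin(.2636)]);q=b-.038*t
print("grip",q,"rel above",rel(s,[*q,.10],.2636))
```

```text
[[-0.0017, -21.7916], [0.0014, 21.4354]] yaw -0.19396899418358224 off -0.17809824487518 x0 0.6434902149912478
[[-0.0014, -21.6112], [0.0006, 21.6773]] yaw -0.1943429926057236 off 0.033075006318574296 x0 0.007315633250095457
[[-0.001, -21.6441], [0.001, 21.6428]] yaw -0.19433955248945736 off -0.000626755306612381 x0 0.0032718991289039483
valley [-0.00273188  1.36316162]
pin face [130.53604531 130.72835128 130.80904357 130.90887526 131.01839333
 131.22107607 131.28758723 131.29879079] -0.7201860323716524 -4.996890652054922 4.8685192141234905
near [522.71378704 185.83110441] yaw -0.19433955248945736
grip [ 0.58541259 -0.1399012 ] rel above (array([175.2,   3. , 128.6]), array([-0.003 ,  0.0199, -0.2166]))
```

servo_tool:
  steps:
    - {"dx":50,"dy":1,"dz":20,"wx":0,"wy":0.01,"wz":-0.06,"hand":-1}
    - {"dx":100,"dy":2,"dz":50,"wx":0,"wy":0.02,"wz":-0.12,"hand":-1}
    - {"dx":140,"dy":3,"dz":80,"wx":-0.003,"wy":0.02,"wz":-0.18,"hand":-1}
    - {"dx":165,"dy":3,"dz":110,"wx":-0.003,"wy":0.02,"wz":-0.2166,"hand":-1}
    - {"dx":175,"dy":3,"dz":128,"wx":-0.003,"wy":0.02,"wz":-0.2166,"hand":-1}
    - {"dx":175,"dy":3,"dz":128,"wx":-0.003,"wy":0.02,"wz":-0.2166,"hand":-1}

```text
time_s: 3.2
eef_pos: [0.5843, -0.1398, 0.0998]
tcp_rot: [0.793, -0.609, -0.001, 0.0]
contact_force: [0.1, -0.6, 0.2]
gripper_width: 0.0853
```

Run:
```python
from h import *
from plant import readout,optics
import pickle
s=readout.observe();m=optics.camera_model("wrist");p,d=optics.snapshot("wrist");C=cloud(m,d)
print(s["eef_pos"],s["dq"].round(3))
b=np.array([.6221,-.13]);a=.2636
t=np.array([np.cos(a),np.sin(a)]);n=np.array([-t[1],t[0]])
x=(C[...,:2]-b)@t;y=(C[...,:2]-b)@n;z=C[...,2]
k=(z>.049)&(z<.06)&(abs(y)<.02)&(abs(x)<.09);f=np.polyfit(x[k],y[k],1);print("bar: off,slope",f,"x range",np.percentile(x[k],[.5,99.5]))
r=(abs(z-.0395)<.003)&(abs(y)<.022)&(abs(y)>.011)&(abs(x)<.075);hx=np.histogram(x[r],np.arange(-.075,.076,.005));print(hx[0],hx[1].round(3))
q=b-.038*t;print(rel(s,[*q,.031],a))
cv2.imwrite("pics/w2.png",cv2.resize(p[:,:,::-1],(800,600),interpolation=cv2.INTER_CUBIC))
```

```text
[ 0.5842524  -0.13981184  0.09977462] [ 0.023 -0.019  0.041  0.022  0.005  0.002]
bar: off,slope [-0.00041756 -0.00202352] x range [-0.0788197   0.07889767]
[  5  85  82  86  35   0   0   0   0   0   0   0   0   0   0   0   0   0
   0   0   0   0   0   0  19 145 143 144  18   0] [-0.075 -0.07  -0.065 -0.06  -0.055 -0.05  -0.045 -0.04  -0.035 -0.03
 -0.025 -0.02  -0.015 -0.01  -0.005  0.     0.005  0.01   0.015  0.02
  0.025  0.03   0.035  0.04   0.045  0.05   0.055  0.06   0.065  0.07
  0.075]
(array([ 0.5, -1.2, 68.8]), array([ 0.0018,  0.0012, -0.0017]))
```

View pics/w2.png

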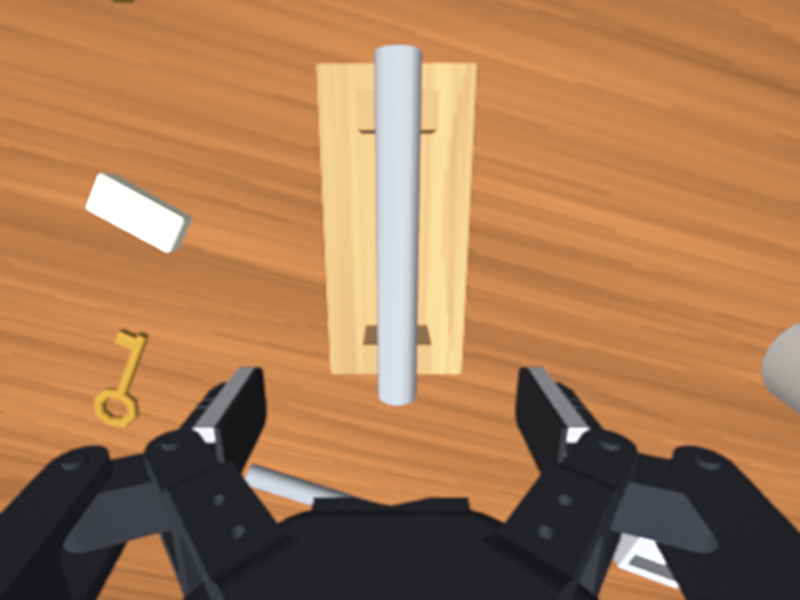

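The bar is centred between the jaws, running from (398,50) to (398,400), and the rest block's inner edge is at y≈327. The closer look puts the bar 2 mm to the side of my first fit, so I'll correct for that and descend.

servo_tool:
  steps:
    - {"dx":2,"dy":-1.2,"dz":25,"wx":0.0018,"wy":0.0012,"wz":0,"hand":-1}
    - {"dx":2.3,"dy":-1.2,"dz":50,"wx":0.0018,"wy":0.0012,"wz":0,"hand":-1}
    - {"dx":2.3,"dy":-1.2,"dz":65,"wx":0.0018,"wy":0.0012,"wz":0,"hand":-1}
    - {"dx":2.3,"dy":-1.2,"dz":69,"wx":0.0018,"wy":0.0012,"wz":0,"hand":-1}
    - {"dx":2.3,"dy":-1.2,"dz":69,"wx":0.0018,"wy":0.0012,"wz":0,"hand":-1}
    - {"dx":2.3,"dy":-1.2,"dz":69,"wx":0.0018,"wy":0.0012,"wz":0,"hand":-1}

```text
time_s: 4.0
eef_pos: [0.5876, -0.1413, 0.0331]
tcp_rot: [0.794, -0.608, 0.002, -0.001]
contact_force: [0.0, 0.7, -0.0]
gripper_width: 0.0855
```

servo_tool:
  steps:
    - {"dx":0,"dy":0,"dz":0,"wx":0,"wy":0,"wz":0,"hand":-0.2}
    - {"dx":0,"dy":0,"dz":0,"wx":0,"wy":0,"wz":0,"hand":0.3}
    - {"dx":0,"dy":0,"dz":0,"wx":0,"wy":0,"wz":0,"hand":0.45}
    - {"dx":0,"dy":0,"dz":0,"wx":0,"wy":0,"wz":0,"hand":0.55}
    - {"dx":0,"dy":0,"dz":0,"wx":0,"wy":0,"wz":0,"hand":1}
    - {"dx":0,"dy":0,"dz":0,"wx":0,"wy":0,"wz":0,"hand":1}
    - {"dx":0,"dy":0,"dz":0,"wx":0,"wy":0,"wz":0,"hand":1}
    - {"dx":0,"dy":0,"dz":0,"wx":0,"wy":0,"wz":0,"hand":1}

```text
time_s: 5.0
eef_pos: [0.5878, -0.1421, 0.0335]
tcp_rot: [0.794, -0.609, 0.002, -0.0]
contact_force: [-0.2, -4.8, 2.7]
gripper_width: 0.0181
```

The opening reads 18.1 mm on a 20 mm bar and the tool is being pushed up, which suggests the pads hold the bar above its axis. I'll open and grip about 9 mm deeper.

servo_tool:
  steps:
    - {"dx":0,"dy":0,"dz":0,"wx":0,"wy":0,"wz":0,"hand":0}
    - {"dx":0,"dy":0,"dz":0,"wx":0,"wy":0,"wz":0,"hand":0}
    - {"dx":0,"dy":0,"dz":0,"wx":0,"wy":0,"wz":0,"hand":0}
    - {"dx":0,"dy":0,"dz":5,"wx":0,"wy":0,"wz":0,"hand":0}
    - {"dx":0,"dy":0,"dz":10,"wx":0,"wy":0,"wz":0,"hand":0}
    - {"dx":0,"dy":0,"dz":10,"wx":0,"wy":0,"wz":0,"hand":0}

```text
time_s: 5.75
eef_pos: [0.5873, -0.1419, 0.0227]
tcp_rot: [0.794, -0.608, 0.002, -0.0]
contact_force: [0.2, 0.5, -0.2]
gripper_width: 0.0426
```

servo_tool:
  steps:
    - {"dx":0,"dy":0,"dz":0,"wx":0,"wy":0,"wz":0,"hand":0.3}
    - {"dx":0,"dy":0,"dz":0,"wx":0,"wy":0,"wz":0,"hand":0.5}
    - {"dx":0,"dy":0,"dz":0,"wx":0,"wy":0,"wz":0,"hand":1}
    - {"dx":0,"dy":0,"dz":0,"wx":0,"wy":0,"wz":0,"hand":1}
    - {"dx":0,"dy":0,"dz":0,"wx":0,"wy":0,"wz":0,"hand":1}
    - {"dx":0,"dy":0,"dz":0,"wx":0,"wy":0,"wz":0,"hand":1}

```text
time_s: 6.5
eef_pos: [0.5875, -0.1423, 0.023]
tcp_rot: [0.794, -0.609, 0.002, 0.0]
contact_force: [-0.2, -2.5, 2.8]
gripper_width: 0.0184
```

servo_tool:
  steps:
    - {"dx":0,"dy":0,"dz":-5,"wx":0,"wy":0,"wz":0,"hand":1}
    - {"dx":0,"dy":0,"dz":-20,"wx":0,"wy":0,"wz":0,"hand":1}
    - {"dx":0,"dy":0,"dz":-50,"wx":0,"wy":0,"wz":0,"hand":1}
    - {"dx":0,"dy":0,"dz":-80,"wx":0,"wy":0,"wz":0,"hand":1}
    - {"dx":0,"dy":0,"dz":-110,"wx":0,"wy":0,"wz":0,"hand":1}
    - {"dx":0,"dy":0,"dz":-130,"wx":0,"wy":0,"wz":0,"hand":1}
    - {"dx":0,"dy":0,"dz":-130,"wx":0,"wy":0,"wz":0,"hand":1}

```text
time_s: 7.38
eef_pos: [0.5881, -0.1419, 0.1553]
tcp_rot: [0.794, -0.608, 0.004, -0.001]
contact_force: [-0.2, -0.0, -2.6]
gripper_width: 0.0185
```

```bash
cat > bar.py <<'E'
from h import *
from plant import readout,optics
def held():
    s=readout.observe();m=optics.camera_model("wrist");p,d=optics.snapshot("wrist");C=cloud(m,d)
    P=Ro.from_quat(s["tcp_rot"]).inv().apply((C-s["eef_pos"]).reshape(-1,3)).reshape(C.shape)*1000
    k=(d>0)&(abs(P[...,0])<11)&(P[...,1]>-140)&(P[...,1]<-15)&(abs(P[...,2]+22)<25)
    # top line of the bar: smallest z per y slice
    ys=np.arange(-110,-20,8);r=[]
    for y in ys:
        q=P[k&(abs(P[...,1]-y)<4)]
        if len(q)>10:r.append([y,q[q[:,2]<np.percentile(q[:,2],35)][:,2].mean(),q[:,0].min()/2+q[:,0].max()/2])
    r=np.array(r);fz=np.polyfit(r[:,0],r[:,1],1);fx=np.polyfit(r[:,0],r[:,2],1)
    print("top z(y):",fz,"x(y):",fx,"front end y",np.percentile(P[k][:,1],.5));return s,p
E
python3 - <<'E'
from bar import *
s,p=held();print(s["eef_pos"],s["contact_force"])
n=np.array([.5227,.1858]);a=-.1943;w=np.array([np.cos(a),np.sin(a)])
q=n+w*(-.013);print(q,rel(s,[*q,.12],a))
cv2.imwrite("pics/w3.png",cv2.resize(p[:,:,::-1],(800,600),interpolation=cv2.INTER_CUBIC))
E
```

```text
top z(y): [-1.14380888e-02 -3.21843523e+01] x(y): [ 1.47017786e-04 -6.18967520e-01] front end y -110.31430871544019
[ 0.58805451 -0.14188512  0.15533415] [-0.24780062 -0.01041282 -2.64935052]
[0.50994462 0.18831004] (array([-339.3,  -10.1,   33.8]), array([-0.0068, -0.0032,  0.4568]))
```

View pics/w3.png

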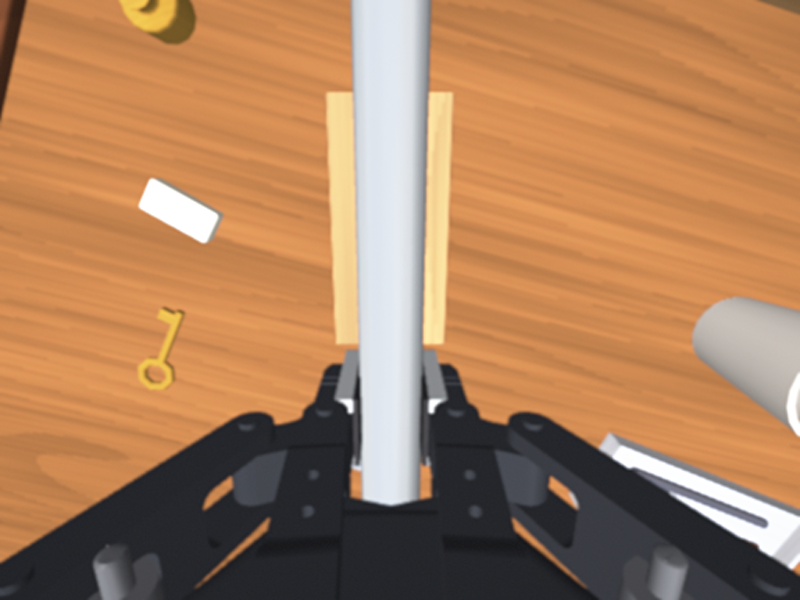

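The bar is held level in the jaws, spanning (355..430, 0) to (390,500), with its axis about 22 mm above the TCP. I'll carry it to the gauge.

servo_tool:
  steps:
    - {"dx":-30,"dy":0,"dz":0,"wx":0,"wy":0,"wz":0.04,"hand":1}
    - {"dx":-70,"dy":0,"dz":0,"wx":0,"wy":0,"wz":0.1,"hand":1}
    - {"dx":-115,"dy":-2,"dz":0,"wx":0,"wy":0,"wz":0.16,"hand":1}
    - {"dx":-160,"dy":-4,"dz":0,"wx":0,"wy":0,"wz":0.22,"hand":1}
    - {"dx":-205,"dy":-6,"dz":0,"wx":0,"wy":0,"wz":0.29,"hand":1}
    - {"dx":-250,"dy":-8,"dz":0,"wx":0,"wy":0,"wz":0.36,"hand":1}
    - {"dx":-290,"dy":-10,"dz":0,"wx":0,"wy":0,"wz":0.42,"hand":1}
    - {"dx":-320,"dy":-10,"dz":0,"wx":0,"wy":-0.003,"wz":0.457,"hand":1}

```text
time_s: 8.43
eef_pos: [0.5133, -0.0233, 0.1522]
tcp_rot: [-0.678, 0.735, 0.022, 0.024]
contact_force: [-0.0, 0.0, -2.5]
gripper_width: 0.0181
```

Run:
```python
from h import *
from plant import readout
s=readout.observe()
n=np.array([.5227,.1858]);a=-.1943;w=np.array([np.cos(a),np.sin(a)])
q=n+w*(-.0125);print(rel(s,[*q,.10],a))
```

```text
(array([-206.8,   19.8,   65.7]), array([0.0038, 0.0644, 0.1138]))
```

servo_tool:
  steps:
    - {"dx":-40,"dy":4,"dz":3,"wx":0.004,"wy":0.03,"wz":0.06,"hand":1}
    - {"dx":-80,"dy":8,"dz":6,"wx":0.008,"wy":0.064,"wz":0.11,"hand":1}
    - {"dx":-120,"dy":12,"dz":10,"wx":0.01,"wy":0.064,"wz":0.114,"hand":1}
    - {"dx":-160,"dy":16,"dz":15,"wx":0.01,"wy":0.064,"wz":0.114,"hand":1}
    - {"dx":-190,"dy":20,"dz":25,"wx":0.01,"wy":0.064,"wz":0.114,"hand":1}
    - {"dx":-207,"dy":20,"dz":40,"wx":0.01,"wy":0.064,"wz":0.114,"hand":1}
    - {"dx":-207,"dy":20,"dz":50,"wx":0.01,"wy":0.064,"wz":0.114,"hand":1}
    - {"dx":-207,"dy":20,"dz":50,"wx":0.01,"wy":0.064,"wz":0.114,"hand":1}

```text
time_s: 9.43
eef_pos: [0.4882, -0.0391, 0.1282]
tcp_rot: [-0.668, 0.744, 0.015, 0.019]
contact_force: [-0.6, 0.6, -2.5]
gripper_width: 0.0182
```

servo_tool:
  steps:
    - {"dx":0,"dy":0,"dz":0,"wx":0,"wy":0,"wz":0,"hand":1}
    - {"dx":0,"dy":0,"dz":0,"wx":0,"wy":0,"wz":0,"hand":1}

```text
time_s: 9.68
eef_pos: [0.4883, -0.0391, 0.1283]
tcp_rot: [-0.668, 0.744, 0.015, 0.019]
contact_force: [0.6, 0.5, -3.5]
gripper_width: 0.0182
```

```bash
cat > gz.py <<'E'
from bar import *
N=np.array([522.7,185.8]);A=-.1943
def gauge():
    "bar and gauge in the wrist picture, gauge frame measured from the block's open end"
    s=readout.observe();m=optics.camera_model("wrist");p,d=optics.snapshot("wrist");Q=cloud(m,d).reshape(-1,3)*1000
    w=np.array([np.cos(A),np.sin(A)]);n=np.array([-w[1],w[0]])
    x=(Q[:,:2]-N)@w;y=(Q[:,:2]-N)@n;z=Q[:,2]
    k=(abs(z-44.6)<2.5)&(abs(y)<27)&(x>-6)&(x<125)
    xs=np.arange(12,120,6);E=[]
    for h in xs:
        q=y[k&(abs(x-h)<4)]
        E.append([np.percentile(q,1.5),np.percentile(q,98.5)] if len(q)>15 else [np.nan]*2)
    E=np.array(E);print("edges",E.round(1).tolist())
    print("block start",np.percentile(x[k&(abs(y)>11)&(x<60)],.5) if k.any() else None)
    return s,m,p,d,x,y,z
E
python3 - <<'E'
from gz import *
s,m,p,d,x,y,z=gauge()
k=(z>100)&(abs(y)<16)&(x>5) if s["eef_pos"][2]>.09 else (z>51)&(z<75)&(abs(y)<14)&(x>5)
print("bar n",k.sum(),[ (h,y[k&(abs(x-h)<5)].min().round(1),y[k&(abs(x-h)<5)].max().round(1),np.percentile(z[k&(abs(x-h)<5)],95).round(1)) for h in range(15,120,15) if (k&(abs(x-h)<5)).sum()>5],"front",x[k].max())
q=N/1000+np.array([np.cos(A),np.sin(A)])*(-.0125);print(s["eef_pos"],rel(s,[*q,.035],A))
cv2.imwrite("pics/w4.png",cv2.resize(p[:,:,::-1],(800,600),interpolation=cv2.INTER_CUBIC))
E
```

```text
edges [[-22.4, -7.5], [-22.4, -8.4], [-22.6, -7.9], [-22.5, -8.5], [-22.5, -8.4], [-22.6, -8.5], [-22.8, -8.4], [-22.8, -8.3], [-22.9, -8.4], [-23.0, -9.0], [-23.0, -9.8], [-22.7, -11.2], [-22.7, -12.0], [-22.7, -13.1], [-22.9, -14.3], [-22.8, -15.3], [-23.4, -16.3], [-23.3, -17.3]]
block start -0.07121925170006416Traceback (most recent call last):
  File "<stdin>", line 4, in <module>
    return umr_maximum(a, axis, None, out, keepdims, initial, where)
ValueError: zero-size array to reduction operation maximum which has no identity
```

The arm stopped short of the commanded pose, so I'll check for a joint limit.

Run:
```python
from plant import readout
s=readout.observe();print(s["joint_pos"].round(3),s["dq"].round(3),s["joint_efforts"].round(1))
```

```text
[-0.109  0.077 -0.321  1.169  0.049  3.141] [ 0.001 -0.001  0.002 -0.001 -0.     0.001] [  0.  -41.   35.7  -0.1   0.2  -0. ]
```

Joint 6 has reached the end of its range. The gauge has to be approached with the tool turned half round, so the bar must be gripped from that side. I'll put it back in the rest, flip the tool, and re-grip it.

```bash
cat >> h.py <<'E'
def relT(s,pos,rot):
    R=Ro.from_quat(s["tcp_rot"]);return (R.inv().apply(np.array(pos)-s["eef_pos"])*1000).round(1),(R.inv()*Ro.from_quat(rot)).as_rotvec().round(4)
E
python3 - <<'E'
from h import *
from plant import readout
s=readout.observe()
print(relT(s,[.5878,-.1420,.130],[.794,-.6085,.002,0]))
E
```

```text
(array([  91.4, -109.9,   -5.7]), array([-0.0099,  0.0505, -0.3714]))
```

servo_tool:
  steps:
    - {"dx":15,"dy":-20,"dz":-1,"wx":-0.002,"wy":0.01,"wz":-0.08,"hand":1}
    - {"dx":35,"dy":-40,"dz":-2,"wx":-0.005,"wy":0.02,"wz":-0.17,"hand":1}
    - {"dx":55,"dy":-65,"dz":-3,"wx":-0.008,"wy":0.035,"wz":-0.26,"hand":1}
    - {"dx":75,"dy":-90,"dz":-4,"wx":-0.01,"wy":0.05,"wz":-0.34,"hand":1}
    - {"dx":91.4,"dy":-110,"dz":-5.7,"wx":-0.01,"wy":0.05,"wz":-0.3714,"hand":1}
    - {"dx":91.4,"dy":-110,"dz":-5.7,"wx":-0.01,"wy":0.05,"wz":-0.3714,"hand":1}
    - {"dx":91.4,"dy":-110,"dz":-5.7,"wx":-0.01,"wy":0.05,"wz":-0.3714,"hand":1}

```text
time_s: 10.6
eef_pos: [0.5875, -0.1419, 0.1298]
tcp_rot: [0.794, -0.608, 0.001, -0.0]
contact_force: [-0.3, -0.4, -2.6]
gripper_width: 0.0183
```

Run:
```python
from h import *
from plant import readout
s=readout.observe()
print(s["time_s"],s["joint_pos"].round(2),s["eef_pos"],relT(s,[.5876,-.1422,.023],[.794,-.6085,.002,0]))
```

```text
10.6 [-0.24  0.29 -0.06  1.22 -0.    2.64] [ 0.58754573 -0.14185818  0.12983851] (array([1.000e-01, 2.000e-01, 1.068e+02]), array([ 0.0006,  0.001 , -0.0004]))
```

servo_tool:
  steps:
    - {"dx":0,"dy":0,"dz":30,"wx":0,"wy":0,"wz":0,"hand":1}
    - {"dx":0,"dy":0,"dz":60,"wx":0,"wy":0,"wz":0,"hand":1}
    - {"dx":0,"dy":0,"dz":85,"wx":0,"wy":0,"wz":0,"hand":1}
    - {"dx":0,"dy":0,"dz":98,"wx":0,"wy":0,"wz":0,"hand":1}
    - {"dx":0,"dy":0,"dz":103,"wx":0,"wy":0,"wz":0,"hand":1}
    - {"dx":0,"dy":0,"dz":106,"wx":0,"wy":0,"wz":0,"hand":1}
    - {"dx":0,"dy":0,"dz":107,"wx":0,"wy":0,"wz":0,"hand":1}

```text
time_s: 11.48
eef_pos: [0.5883, -0.1421, 0.0236]
tcp_rot: [0.794, -0.608, 0.002, -0.0]
contact_force: [-0.7, 0.1, -2.6]
gripper_width: 0.0186
```

servo_tool:
  steps:
    - {"dx":0,"dy":0,"dz":0,"wx":0,"wy":0,"wz":0,"hand":0.4}
    - {"dx":0,"dy":0,"dz":0,"wx":0,"wy":0,"wz":0,"hand":0}
    - {"dx":0,"dy":0,"dz":0,"wx":0,"wy":0,"wz":0,"hand":-0.3}
    - {"dx":0,"dy":0,"dz":0,"wx":0,"wy":0,"wz":0,"hand":-0.3}
    - {"dx":0,"dy":0,"dz":-30,"wx":0,"wy":0,"wz":0,"hand":-0.3}
    - {"dx":0,"dy":0,"dz":-70,"wx":0,"wy":0,"wz":0,"hand":-0.3}
    - {"dx":0,"dy":0,"dz":-90,"wx":0,"wy":0,"wz":0,"hand":-1}
    - {"dx":0,"dy":0,"dz":-90,"wx":0,"wy":0,"wz":0,"hand":-1}

```text
time_s: 12.48
eef_pos: [0.5891, -0.1422, 0.1154]
tcp_rot: [0.794, -0.608, 0.004, -0.001]
contact_force: [0.5, -0.1, -0.2]
gripper_width: 0.0858
```

```bash
cat > fb.py <<'E'
from h import *
from plant import readout,optics
def bar():
    s=readout.observe();m=optics.camera_model("wrist");p,d=optics.snapshot("wrist");C=cloud(m,d)
    b=np.array([.6221,-.13]);a=.2636
    t=np.array([np.cos(a),np.sin(a)]);n=np.array([-t[1],t[0]])
    x=(C[...,:2]-b)@t;y=(C[...,:2]-b)@n;z=C[...,2]
    k=(z>.049)&(z<.062)&(abs(y)<.02)&(abs(x)<.1);f=np.polyfit(x[k],y[k],1);print(s["time_s"],s["eef_pos"],"dq",abs(s["dq"]).max().round(3),"bar slope,off",f.round(4),"x range",np.percentile(x[k],[.5,99.5]).round(4),"top",np.percentile(z[k],90).round(4))
    print("tcp in bar frame",(s["eef_pos"][:2]-b)@t,(s["eef_pos"][:2]-b)@n)
    return s,p
E
python3 - <<'E'
from fb import *
s,p=bar()
print(rel(s,[.47,.17,.2],np.pi-.1943))
E
```

```text
12.475 [ 0.58911543 -0.14219957  0.11544193] dq 0.051 bar slope,off [-0.0004 -0.0021] x range [-0.078   0.0796] top 0.0555
tcp in bar frame -0.03502391842385031 -0.003183786863479754
(array([-332. ,   33.4,  -86.2]), array([ 0.004 , -0.0097, -2.6846]))
```

servo_tool:
  steps:
    - {"dx":0,"dy":0,"dz":-30,"wx":0,"wy":0,"wz":-0.16,"hand":-1}
    - {"dx":0,"dy":0,"dz":-60,"wx":0,"wy":0,"wz":-0.33,"hand":-1}
    - {"dx":-30,"dy":0,"dz":-90,"wx":0,"wy":0,"wz":-0.5,"hand":-1}
    - {"dx":-70,"dy":0,"dz":-110,"wx":0,"wy":0,"wz":-0.67,"hand":-1}
    - {"dx":-110,"dy":0,"dz":-120,"wx":0,"wy":0,"wz":-0.84,"hand":-1}
    - {"dx":-150,"dy":0,"dz":-125,"wx":0,"wy":0,"wz":-1.01,"hand":-1}
    - {"dx":-190,"dy":0,"dz":-125,"wx":0,"wy":0,"wz":-1.18,"hand":-1}
    - {"dx":-220,"dy":0,"dz":-125,"wx":0,"wy":0,"wz":-1.35,"hand":-1}

```text
time_s: 13.52
eef_pos: [0.5296, 0.0721, 0.2364]
tcp_rot: [1.0, 0.024, 0.001, 0.001]
contact_force: [-0.4, 0.3, -0.1]
gripper_width: 0.0851
```

Run:
```python
from h import *
from plant import readout
s=readout.observe()
print(s["joint_pos"].round(2),rel(s,[.62,.166,.24],np.pi-.1943))
```

```text
[ 0.14  0.14 -0.01  1.42 -0.    1.66] (array([ 94.8, -89.4,  -3.5]), array([ 3.6000e-03, -4.0000e-04, -1.3282e+00]))
```

servo_tool:
  steps:
    - {"dx":15,"dy":-15,"dz":-3,"wx":0,"wy":0,"wz":-0.17,"hand":-1}
    - {"dx":30,"dy":-30,"dz":-3,"wx":0,"wy":0,"wz":-0.35,"hand":-1}
    - {"dx":50,"dy":-45,"dz":-3,"wx":0,"wy":0,"wz":-0.53,"hand":-1}
    - {"dx":65,"dy":-60,"dz":-3,"wx":0,"wy":0,"wz":-0.71,"hand":-1}
    - {"dx":80,"dy":-75,"dz":-3,"wx":0,"wy":0,"wz":-0.89,"hand":-1}
    - {"dx":95,"dy":-89,"dz":-3,"wx":0,"wy":0,"wz":-1.07,"hand":-1}
    - {"dx":95,"dy":-89,"dz":-3,"wx":0,"wy":0,"wz":-1.25,"hand":-1}
    - {"dx":95,"dy":-89,"dz":-3,"wx":0.0036,"wy":0,"wz":-1.328,"hand":-1}

```text
time_s: 14.52
eef_pos: [0.6199, 0.1658, 0.2369]
tcp_rot: [0.771, 0.637, -0.001, -0.001]
contact_force: [-0.5, -0.1, 0.9]
gripper_width: 0.0855
```

servo_tool:
  steps:
    - {"dx":0,"dy":0,"dz":0,"wx":0,"wy":0,"wz":0,"hand":-1}
    - {"dx":0,"dy":0,"dz":0,"wx":0,"wy":0,"wz":0,"hand":-1}
    - {"dx":0,"dy":0,"dz":0,"wx":0,"wy":0,"wz":0,"hand":-1}

```text
time_s: 14.9
eef_pos: [0.6198, 0.1658, 0.2365]
tcp_rot: [0.771, 0.636, -0.002, -0.001]
contact_force: [0.2, -0.0, -0.4]
gripper_width: 0.0855
```

Run:
```python
from gz import *
s,m,p,d,x,y,z=gauge();print(s["eef_pos"],abs(s["dq"]).max())
k=(z>51)&(z<60)&(abs(y)<7)&(x<140)&(x>100);print("pin",k.sum(),np.sort(x[k])[:10].round(1),y[k].min(),y[k].max())
g=(z<40.5)&(z>35)&(abs(y)<6)&(x>5)&(x<120);print("valley",np.polyfit(x[g],y[g],1))
cv2.imwrite("pics/w4.png",cv2.resize(p[:,:,::-1],(800,600),interpolation=cv2.INTER_CUBIC))
```

```text
edges [[-21.5, 21.4], [-21.6, 21.6], [-21.7, 20.6], [-21.9, 20.7], [-21.9, 20.8], [-22.0, 20.9], [-22.1, 21.1], [-22.2, 21.3], [-22.2, 21.3], [-21.2, 21.5], [-21.3, 21.6], [-21.3, 20.5], [-21.4, 20.6], [-21.5, 20.8], [-21.6, 20.9], [-21.7, 21.1], [-21.7, 21.1], [-21.9, 21.3]]
block start 0.28444054016857595
[0.61980756 0.1657748  0.2365308 ] 0.007124961676225359
pin 85 [130.2 130.2 130.3 130.3 130.3 130.4 130.4 130.5 130.5 130.5] -6.558770949028109 6.082357306878888
valley [ 0.00054271 -0.32537558]
```

View pics/w4.png

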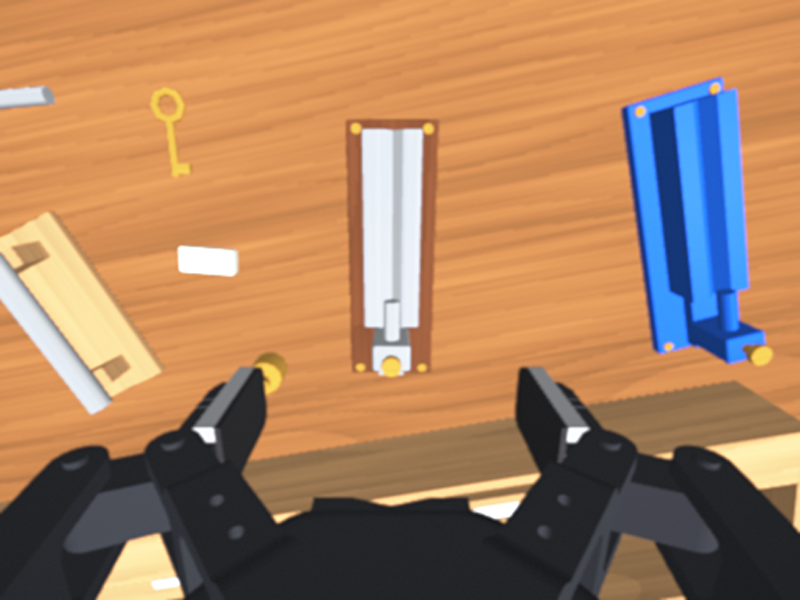

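The gauge is re-measured from a still view: the block runs from (392,128) to (392,327), and the pin face is near (392,300). That puts the groove axis at y = -0.3 mm and the pin face 130.3 mm from the open end, which agrees with the first look.

Run:
```python
from h import *
from plant import readout
s=readout.observe()
b=np.array([.6221,-.13]);a=.2636
t=np.array([np.cos(a),np.sin(a)]);n=np.array([-t[1],t[0]]);q=b-.037*t-.0027*n
print(q,rel(s,[*q,.12],a+np.pi),rel(s,[*q,.12],a))
```

```text
[ 0.58708155 -0.14224738] (array([-308.5,   26.8,  117.1]), array([-0.0034,  0.0005, -0.4548])) (array([-308.5,   26.8,  117.1]), array([7.0000e-04, 4.7000e-03, 2.6867e+00]))
```

servo_tool:
  steps:
    - {"dx":-40,"dy":4,"dz":5,"wx":0,"wy":0,"wz":-0.06,"hand":-1}
    - {"dx":-85,"dy":8,"dz":15,"wx":0,"wy":0,"wz":-0.13,"hand":-1}
    - {"dx":-135,"dy":13,"dz":30,"wx":0,"wy":0,"wz":-0.2,"hand":-1}
    - {"dx":-185,"dy":17,"dz":45,"wx":0,"wy":0,"wz":-0.28,"hand":-1}
    - {"dx":-235,"dy":21,"dz":60,"wx":0,"wy":0,"wz":-0.36,"hand":-1}
    - {"dx":-280,"dy":25,"dz":80,"wx":0,"wy":0,"wz":-0.43,"hand":-1}
    - {"dx":-308.5,"dy":26.8,"dz":100,"wx":-0.0034,"wy":0,"wz":-0.4548,"hand":-1}
    - {"dx":-308.5,"dy":26.8,"dz":117,"wx":-0.0034,"wy":0,"wz":-0.4548,"hand":-1}

```text
time_s: 15.95
eef_pos: [0.5866, -0.1441, 0.1194]
tcp_rot: [0.61, 0.793, -0.0, 0.0]
contact_force: [0.3, -0.0, 0.1]
gripper_width: 0.0852
```

servo_tool:
  steps:
    - {"dx":0,"dy":0,"dz":0,"wx":0,"wy":0,"wz":0,"hand":-1}

```text
time_s: 16.08
eef_pos: [0.5858, -0.1435, 0.1181]
tcp_rot: [0.61, 0.793, -0.001, -0.001]
contact_force: [-0.8, -0.3, -0.3]
gripper_width: 0.0855
```

Run:
```python
from h import *
from plant import readout
s=readout.observe()
print(s["time_s"],s["joint_pos"].round(2),rel(s,[.5871,-.1422,.023],.2636+np.pi))
```

```text
16.075 [-0.24  0.3  -0.08  1.2  -0.   -0.5 ] (array([ 0.8,  1.7, 95.1]), array([-0.002 , -0.0008, -0.0042]))
```

servo_tool:
  steps:
    - {"dx":0.8,"dy":1.5,"dz":30,"wx":-0.002,"wy":0,"wz":-0.004,"hand":-1}
    - {"dx":0.8,"dy":1.5,"dz":60,"wx":-0.002,"wy":0,"wz":-0.004,"hand":-0.6}
    - {"dx":0.8,"dy":1.5,"dz":85,"wx":-0.002,"wy":0,"wz":-0.004,"hand":-0.3}
    - {"dx":0.8,"dy":1.5,"dz":95,"wx":-0.002,"wy":0,"wz":-0.004,"hand":0}
    - {"dx":0.8,"dy":1.5,"dz":95,"wx":-0.002,"wy":0,"wz":-0.004,"hand":0}
    - {"dx":0.8,"dy":1.5,"dz":95,"wx":-0.002,"wy":0,"wz":-0.004,"hand":0}

```text
time_s: 16.82
eef_pos: [0.5879, -0.1421, 0.0245]
tcp_rot: [0.608, 0.794, 0.001, 0.001]
contact_force: [-0.2, -0.9, -0.2]
gripper_width: 0.0427
```

servo_tool:
  steps:
    - {"dx":0,"dy":0,"dz":0,"wx":0,"wy":0,"wz":0,"hand":0.3}
    - {"dx":0,"dy":0,"dz":0,"wx":0,"wy":0,"wz":0,"hand":0.5}
    - {"dx":0,"dy":0,"dz":0,"wx":0,"wy":0,"wz":0,"hand":1}
    - {"dx":0,"dy":0,"dz":0,"wx":0,"wy":0,"wz":0,"hand":1}
    - {"dx":0,"dy":0,"dz":0,"wx":0,"wy":0,"wz":0,"hand":1}
    - {"dx":0,"dy":0,"dz":0,"wx":0,"wy":0,"wz":0,"hand":1}

```text
time_s: 17.58
eef_pos: [0.5883, -0.142, 0.0255]
tcp_rot: [0.608, 0.794, 0.001, 0.001]
contact_force: [-1.9, 1.8, 5.8]
gripper_width: 0.0181
```

servo_tool:
  steps:
    - {"dx":0,"dy":0,"dz":-5,"wx":0,"wy":0,"wz":0,"hand":1}
    - {"dx":0,"dy":0,"dz":-20,"wx":0,"wy":0,"wz":0,"hand":1}
    - {"dx":0,"dy":0,"dz":-50,"wx":0,"wy":0,"wz":0,"hand":1}
    - {"dx":0,"dy":0,"dz":-80,"wx":0,"wy":0,"wz":0,"hand":1}
    - {"dx":0,"dy":0,"dz":-110,"wx":0,"wy":0,"wz":0,"hand":1}
    - {"dx":0,"dy":0,"dz":-120,"wx":0,"wy":0,"wz":0,"hand":1}

```text
time_s: 18.32
eef_pos: [0.5889, -0.1424, 0.1481]
tcp_rot: [0.608, 0.794, 0.002, 0.003]
contact_force: [0.3, -0.8, -2.5]
gripper_width: 0.0183
```

Run:
```python
from h import *
from plant import readout
s=readout.observe();N=np.array([.5227,.1858]);a=-.1943
w=np.array([np.cos(a),np.sin(a)]);n=np.array([-w[1],w[0]]);q=N-.0125*w-.0003*n
print(q,rel(s,[*q,.12],a+np.pi))
```

```text
[0.51037729 0.18791914] (array([339.5,  10.1,  27.4]), array([0.0065, 0.0006, 0.458 ]))
```

servo_tool:
  steps:
    - {"dx":30,"dy":0,"dz":0,"wx":0,"wy":0,"wz":0.04,"hand":1}
    - {"dx":70,"dy":2,"dz":0,"wx":0.002,"wy":0,"wz":0.1,"hand":1}
    - {"dx":115,"dy":3,"dz":0,"wx":0.004,"wy":0,"wz":0.16,"hand":1}
    - {"dx":160,"dy":4,"dz":0,"wx":0.006,"wy":0,"wz":0.22,"hand":1}
    - {"dx":205,"dy":6,"dz":0,"wx":0.006,"wy":0,"wz":0.29,"hand":1}
    - {"dx":250,"dy":8,"dz":0,"wx":0.006,"wy":0,"wz":0.36,"hand":1}
    - {"dx":290,"dy":10,"dz":0,"wx":0.006,"wy":0,"wz":0.42,"hand":1}
    - {"dx":320,"dy":10,"dz":0,"wx":0.006,"wy":0,"wz":0.458,"hand":1}

```text
time_s: 19.32
eef_pos: [0.5141, 0.1706, 0.1467]
tcp_rot: [0.772, 0.635, -0.001, 0.0]
contact_force: [0.1, 0.1, -2.9]
gripper_width: 0.018
```

servo_tool:
  steps:
    - {"dx":10,"dy":0,"dz":0,"wx":0,"wy":0,"wz":0,"hand":1}
    - {"dx":15,"dy":0,"dz":0,"wx":0,"wy":0,"wz":0,"hand":1}

```text
time_s: 19.58
eef_pos: [0.517, 0.1854, 0.1461]
tcp_rot: [0.772, 0.635, -0.001, 0.0]
contact_force: [0.1, -0.4, -3.0]
gripper_width: 0.0179
```

Run:
```python
from h import *
from plant import readout
s=readout.observe();print(s["eef_pos"],rel(s,[.5104,.1879,.09],-.1943+np.pi))
```

```text
[0.5170193  0.18540025 0.14613931] (array([ 1.3, -6.9, 56.1]), array([-0.0013,  0.0017,  0.0006]))
```

servo_tool:
  steps:
    - {"dx":1.3,"dy":-4,"dz":10,"wx":0,"wy":0,"wz":0,"hand":1}
    - {"dx":1.3,"dy":-7,"dz":30,"wx":0,"wy":0,"wz":0,"hand":1}
    - {"dx":1.3,"dy":-7,"dz":60,"wx":0,"wy":0,"wz":0,"hand":1}
    - {"dx":1.3,"dy":-7,"dz":85,"wx":0,"wy":0,"wz":0,"hand":1}
    - {"dx":1.3,"dy":-7,"dz":98,"wx":0,"wy":0,"wz":0,"hand":1}
    - {"dx":1.3,"dy":-7,"dz":98,"wx":0,"wy":0,"wz":0,"hand":1}
    - {"dx":1.3,"dy":-7,"dz":98,"wx":0,"wy":0,"wz":0,"hand":1}

```text
time_s: 20.45
eef_pos: [0.5109, 0.1879, 0.0491]
tcp_rot: [0.772, 0.635, -0.0, 0.0]
contact_force: [0.0, 1.0, -3.6]
gripper_width: 0.0181
```

Run:
```python
from h import *
from plant import readout,optics
s=readout.observe();print(s["time_s"],s["eef_pos"],s["contact_force"],rel(s,[.5104,.1879,.033],-.1943+np.pi))
N=np.array([522.7,185.8]);A=-.1943;w=np.array([np.cos(A),np.sin(A)]);n=np.array([-w[1],w[0]])
for c in ["scene","top"]:
    m=optics.camera_model(c);p,d=optics.snapshot(c);Q=cloud(m,d).reshape(-1,3)*1000
    x=(Q[:,:2]-N)@w;y=(Q[:,:2]-N)@n;z=Q[:,2]
    for h in range(20,140,10):
        k=(abs(x-h)<5)&(abs(y)<14)&(z>47)&(z<90)
        if k.sum()>4: print(c,h,k.sum(),"y",np.percentile(y[k],[5,50,95]).round(1),"z95",np.percentile(z[k],90).round(1))
    if c=="scene":
        cv2.imwrite("pics/s2.png",cv2.resize(p[200:320,240:380,::-1],None,fx=5,fy=5,interpolation=cv2.INTER_CUBIC))
```

```text
20.45 [0.51088518 0.18790058 0.04906674] [ 0.01077773  0.99371691 -3.63269143] (array([-0.1, -0.5, 16.1]), array([-0.0001,  0.001 ,  0.0003]))
scene 20 30 y [-4.8  3.6 10.4] z95 80.0
scene 30 31 y [-5.5  3.9 11. ] z95 79.8
scene 40 34 y [-6.7  3.9 11.5] z95 78.2
scene 50 30 y [-5.6  4.5 11.7] z95 80.0
scene 60 37 y [-8.3  3.1 11.1] z95 79.5
scene 70 33 y [-5.6  3.8 10.6] z95 79.4
scene 80 32 y [-6.3  4.6 11.2] z95 77.6
scene 90 33 y [-6.1  2.8 11. ] z95 79.1
scene 100 46 y [-6.5  2.3 10.4] z95 77.7
scene 130 18 y [-7.9  2.7 12. ] z95 58.8
top 30 7 y [-12.   -8.2  -3.5] z95 76.8
top 40 19 y [-9.7 -4.1  2.2] z95 80.1
top 50 23 y [-9.2 -2.1  6.7] z95 79.3
top 60 22 y [-9.1 -0.9  8.4] z95 78.8
top 70 20 y [-9.4 -1.4  7.7] z95 80.1
top 80 25 y [-9.9 -2.5  8.9] z95 79.5
top 90 22 y [-8.3 -1.2  7.6] z95 80.6
top 100 14 y [-9.  -2.6  5.4] z95 81.6
top 130 16 y [-10.1  -1.6   7. ] z95 57.3
```

View pics/s2.png

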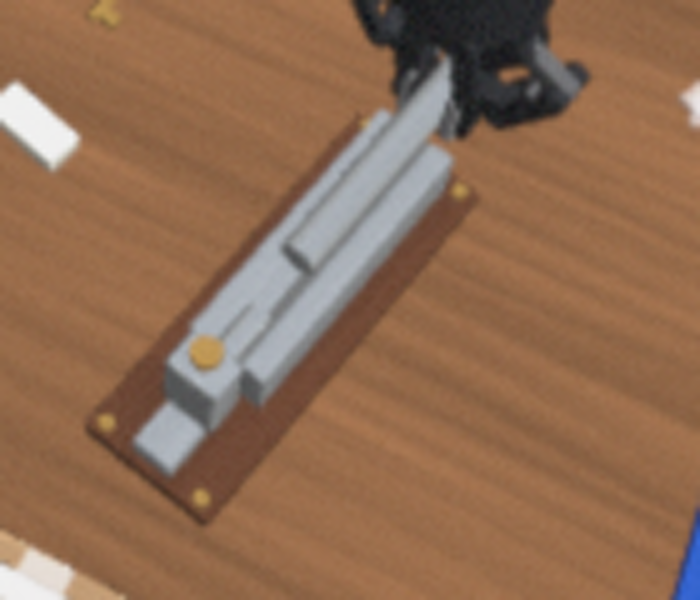

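The bar hangs level over the groove, with its front end at crop (300,255) short of the pin at (255,315). Next I'll lower it gently.

servo_tool:
  steps:
    - {"dx":0,"dy":-0.5,"dz":6,"wx":0,"wy":0,"wz":0,"hand":1}
    - {"dx":0,"dy":-0.5,"dz":11,"wx":0,"wy":0,"wz":0,"hand":1}
    - {"dx":0,"dy":-0.5,"dz":14,"wx":0,"wy":0,"wz":0,"hand":1}
    - {"dx":0,"dy":-0.5,"dz":15.5,"wx":0,"wy":0,"wz":0,"hand":1}
    - {"dx":0,"dy":-0.5,"dz":16.5,"wx":0,"wy":0,"wz":0,"hand":1}
    - {"dx":0,"dy":-0.5,"dz":17,"wx":0,"wy":0,"wz":0,"hand":1}

```text
time_s: 21.3
eef_pos: [0.5106, 0.1882, 0.0323]
tcp_rot: [0.772, 0.635, -0.0, 0.0]
contact_force: [-0.6, 0.2, -3.0]
gripper_width: 0.0184
```

servo_tool:
  steps:
    - {"dx":0,"dy":0,"dz":0.5,"wx":0,"wy":0,"wz":0,"hand":1}
    - {"dx":0,"dy":0,"dz":1,"wx":0,"wy":0,"wz":0,"hand":1}

```text
time_s: 21.55
eef_pos: [0.5107, 0.1881, 0.0314]
tcp_rot: [0.772, 0.635, -0.0, 0.001]
contact_force: [-0.7, 0.5, -1.7]
gripper_width: 0.0184
```

servo_tool:
  steps:
    - {"dx":0,"dy":0,"dz":0.5,"wx":0,"wy":0,"wz":0,"hand":1}
    - {"dx":0,"dy":0,"dz":1,"wx":0,"wy":0,"wz":0,"hand":1}
    - {"dx":0,"dy":0,"dz":1,"wx":0,"wy":0,"wz":0,"hand":1}

```text
time_s: 21.92
eef_pos: [0.5109, 0.1879, 0.0307]
tcp_rot: [0.772, 0.635, 0.0, 0.001]
contact_force: [-1.8, -3.5, 1.1]
gripper_width: 0.0185
```

It is seated: the vertical force changed sign and a small lateral centring force appeared. Opening.

servo_tool:
  steps:
    - {"dx":0,"dy":0,"dz":0,"wx":0,"wy":0,"wz":0,"hand":0.5}
    - {"dx":0,"dy":0,"dz":0,"wx":0,"wy":0,"wz":0,"hand":0.3}
    - {"dx":0,"dy":0,"dz":0,"wx":0,"wy":0,"wz":0,"hand":0}
    - {"dx":0,"dy":0,"dz":0,"wx":0,"wy":0,"wz":0,"hand":-0.2}
    - {"dx":0,"dy":0,"dz":0,"wx":0,"wy":0,"wz":0,"hand":-0.2}

```text
time_s: 22.55
eef_pos: [0.5109, 0.188, 0.0307]
tcp_rot: [0.772, 0.635, 0.0, 0.001]
contact_force: [0.6, -0.1, 0.0]
gripper_width: 0.0512
```

servo_tool:
  steps:
    - {"dx":0,"dy":0,"dz":-15,"wx":0,"wy":0,"wz":0,"hand":-0.2}
    - {"dx":0,"dy":0,"dz":-40,"wx":0,"wy":0,"wz":0,"hand":-0.2}
    - {"dx":0,"dy":-20,"dz":-70,"wx":0,"wy":0,"wz":0,"hand":0.2}
    - {"dx":0,"dy":-50,"dz":-80,"wx":0,"wy":0,"wz":0,"hand":1}
    - {"dx":0,"dy":-70,"dz":-80,"wx":0,"wy":0,"wz":0,"hand":1}
    - {"dx":0,"dy":-75,"dz":-80,"wx":0,"wy":0,"wz":0,"hand":1}
    - {"dx":0,"dy":-75,"dz":-80,"wx":0,"wy":0,"wz":0,"hand":1}

```text
time_s: 23.42
eef_pos: [0.4371, 0.2025, 0.1103]
tcp_rot: [0.772, 0.635, -0.0, 0.001]
contact_force: [0.0, -0.1, -0.6]
gripper_width: -0.0001
```

```bash
cat > ck.py <<'E'
from h import *
from plant import readout,optics
N=np.array([522.7,185.8]);A=-.1943;w=np.array([np.cos(A),np.sin(A)]);n=np.array([-w[1],w[0]])
def ck():
    s=readout.observe();e=s["eef_pos"][:2]*1000-N;print(s["time_s"],"tcp u,v",(e@w).round(1),(e@n).round(1),s["eef_pos"][2],s["contact_force"])
    for c in ["scene","top"]:
        m=optics.camera_model(c);p,d=optics.snapshot(c);Q=cloud(m,d).reshape(-1,3)*1000
        x=(Q[:,:2]-N)@w;y=(Q[:,:2]-N)@n;z=Q[:,2]
        k=(abs(y)<9)&(z>50)&(z<72)&(x<122);k2=k&(x>-70)&(x<116)
        h=np.histogram(x[k],np.arange(-80,140,5));print(c,dict(zip(h[1][:-1].astype(int).tolist(),h[0].tolist())))
        print(" z top by x",[(g,np.percentile(z[k&(abs(x-g)<8)],85).round(1),np.median(y[k&(abs(x-g)<8)]).round(1)) for g in range(-50,120,20) if (k&(abs(x-g)<8)).sum()>5])
        if c=="scene": cv2.imwrite("pics/s%d.png"%(s["time_s"]*10),cv2.resize(p[200:320,240:380,::-1],None,fx=5,fy=5,interpolation=cv2.INTER_CUBIC));print("pics/s%d.png"%(s["time_s"]*10))
    return s
E
python3 - <<'E'
from ck import *
s=ck();q=(N+w*(-100)-n*.3)/1000;print(rel(s,[*q,.1],A+np.pi))
E
```

```text
23.425 tcp u,v -87.2 -0.1 0.11031895839970597 [ 0.01965586 -0.09030325 -0.55563214]
scene {-80: 0, -75: 0, -70: 0, -65: 0, -60: 6, -55: 12, -50: 7, -45: 11, -40: 13, -35: 11, -30: 11, -25: 12, -20: 11, -15: 14, -10: 11, -5: 13, 0: 9, 5: 14, 10: 13, 15: 8, 20: 14, 25: 15, 30: 13, 35: 9, 40: 13, 45: 14, 50: 11, 55: 15, 60: 12, 65: 11, 70: 13, 75: 15, 80: 14, 85: 11, 90: 13, 95: 14, 100: 18, 105: 0, 110: 0, 115: 0, 120: 0, 125: 0, 130: 0}
 z top by x [(-50, np.float64(61.8), np.float64(1.0)), (-30, np.float64(61.8), np.float64(1.1)), (-10, np.float64(61.2), np.float64(1.5)), (10, np.float64(61.1), np.float64(1.7)), (30, np.float64(61.0), np.float64(1.7)), (50, np.float64(61.4), np.float64(1.0)), (70, np.float64(61.0), np.float64(1.9)), (90, np.float64(61.0), np.float64(1.5)), (110, np.float64(59.0), np.float64(0.6))]
pics/s234.png
top {-80: 0, -75: 0, -70: 0, -65: 0, -60: 7, -55: 7, -50: 11, -45: 8, -40: 10, -35: 11, -30: 9, -25: 10, -20: 9, -15: 11, -10: 10, -5: 9, 0: 12, 5: 10, 10: 8, 15: 11, 20: 9, 25: 9, 30: 12, 35: 8, 40: 10, 45: 9, 50: 10, 55: 10, 60: 8, 65: 9, 70: 8, 75: 12, 80: 8, 85: 9, 90: 10, 95: 9, 100: 5, 105: 0, 110: 0, 115: 0, 120: 0, 125: 0, 130: 0}
 z top by x [(-50, np.float64(61.5), np.float64(-2.7)), (-30, np.float64(60.7), np.float64(-1.4)), (-10, np.float64(60.7), np.float64(-0.0)), (10, np.float64(61.6), np.float64(-1.5)), (30, np.float64(62.1), np.float64(-1.3)), (50, np.float64(61.7), np.float64(-1.1)), (70, np.float64(61.7), np.float64(-1.1)), (90, np.float64(62.0), np.float64(-0.7))]
(array([ -0.1, -12.8,  10.3]), array([0.0013, 0.0013, 0.0005]))
```

The bar lies level in the groove from about -57 to +103 mm, so it is roughly 27 mm short of the pin at 130.3. I'll lower the shut fingers behind its rear end.

servo_tool:
  steps:
    - {"dx":-0.1,"dy":-8,"dz":20,"wx":0.001,"wy":0.001,"wz":0,"hand":1}
    - {"dx":-0.1,"dy":-8,"dz":45,"wx":0.001,"wy":0.001,"wz":0,"hand":1}
    - {"dx":-0.1,"dy":-8,"dz":65,"wx":0.001,"wy":0.001,"wz":0,"hand":1}
    - {"dx":-0.1,"dy":-8,"dz":71,"wx":0.001,"wy":0.001,"wz":0,"hand":1}
    - {"dx":-0.1,"dy":-8,"dz":71,"wx":0.001,"wy":0.001,"wz":0,"hand":1}
    - {"dx":-0.1,"dy":-8,"dz":71,"wx":0.001,"wy":0.001,"wz":0,"hand":1}

```text
time_s: 24.28
eef_pos: [0.4305, 0.204, 0.04]
tcp_rot: [0.772, 0.635, 0.0, 0.0]
contact_force: [-0.4, 0.5, -0.4]
gripper_width: -0.0
```

servo_tool:
  steps:
    - {"dx":0,"dy":5,"dz":0,"wx":0,"wy":0,"wz":0,"hand":1}
    - {"dx":0,"dy":10,"dz":0,"wx":0,"wy":0,"wz":0,"hand":1}
    - {"dx":0,"dy":14,"dz":0,"wx":0,"wy":0,"wz":0,"hand":1}
    - {"dx":0,"dy":17,"dz":0,"wx":0,"wy":0,"wz":0,"hand":1}
    - {"dx":0,"dy":20,"dz":0,"wx":0,"wy":0,"wz":0,"hand":1}
    - {"dx":0,"dy":22,"dz":0,"wx":0,"wy":0,"wz":0,"hand":1}
    - {"dx":0,"dy":24,"dz":0,"wx":0,"wy":0,"wz":0,"hand":1}
    - {"dx":0,"dy":25,"dz":0,"wx":0,"wy":0,"wz":0,"hand":1}

```text
time_s: 25.28
eef_pos: [0.4551, 0.1991, 0.04]
tcp_rot: [0.772, 0.635, 0.0, 0.0]
contact_force: [0.3, 0.2, -0.5]
gripper_width: 0.0001
```

```bash
cat > u.py <<'E'
from h import *
from plant import readout
N=np.array([.5227,.1858]);A=-.1943;w=np.array([np.cos(A),np.sin(A)])
s=readout.observe();f=s["contact_force"]
print(s["time_s"],"u",((s["eef_pos"][:2]-N)@w*1000).round(2),"v",((s["eef_pos"][:2]-N)@[-w[1],w[0]]*1000).round(2),"z",s["eef_pos"][2].round(4),"Fpush",-(f[:2]@w).round(2),"Fz",f[2].round(2))
E
python3 u.py
```

```text
25.275 u -68.9 v 0.02 z 0.04 Fpush -0.3 Fz -0.52
```

servo_tool:
  steps:
    - {"dx":0,"dy":1,"dz":0,"wx":0,"wy":0,"wz":0,"hand":1}
    - {"dx":0,"dy":2,"dz":0,"wx":0,"wy":0,"wz":0,"hand":1}
    - {"dx":0,"dy":3,"dz":0,"wx":0,"wy":0,"wz":0,"hand":1}
    - {"dx":0,"dy":4,"dz":0,"wx":0,"wy":0,"wz":0,"hand":1}
    - {"dx":0,"dy":5,"dz":0,"wx":0,"wy":0,"wz":0,"hand":1}
    - {"dx":0,"dy":6,"dz":0,"wx":0,"wy":0,"wz":0,"hand":1}
    - {"dx":0,"dy":7,"dz":0,"wx":0,"wy":0,"wz":0,"hand":1}
    - {"dx":0,"dy":8,"dz":0,"wx":0,"wy":0,"wz":0,"hand":1}

```text
time_s: 26.28
eef_pos: [0.463, 0.1976, 0.04]
tcp_rot: [0.772, 0.635, 0.0, 0.0]
contact_force: [-1.9, -0.2, 0.1]
gripper_width: 0.0001
```

```bash
python3 u.py
```

```text
26.275 u -60.85 v 0.01 z 0.04 Fpush 1.79 Fz 0.06
```

servo_tool:
  steps:
    - {"dx":0,"dy":1.2,"dz":0,"wx":0,"wy":0,"wz":0,"hand":1}
    - {"dx":0,"dy":2.4,"dz":0,"wx":0,"wy":0,"wz":0,"hand":1}
    - {"dx":0,"dy":3.6,"dz":0,"wx":0,"wy":0,"wz":0,"hand":1}
    - {"dx":0,"dy":4.8,"dz":0,"wx":0,"wy":0,"wz":0,"hand":1}
    - {"dx":0,"dy":6,"dz":0,"wx":0,"wy":0,"wz":0,"hand":1}
    - {"dx":0,"dy":7,"dz":0,"wx":0,"wy":0,"wz":0,"hand":1}
    - {"dx":0,"dy":8,"dz":0,"wx":0,"wy":0,"wz":0,"hand":1}

```text
time_s: 27.15
eef_pos: [0.471, 0.196, 0.04]
tcp_rot: [0.772, 0.635, 0.0, 0.0]
contact_force: [-2.2, 0.6, 0.7]
gripper_width: 0.0002
```

```bash
python3 u.py; python3 -c "
from ck import *
ck()" | grep -v "z top"
```

```text
27.15 u -52.74 v 0.01 z 0.04 Fpush 2.26 Fz 0.7
27.15 tcp u,v -52.7 0.0 0.039966991738787934 [-2.18403375  0.59209462  0.70183566]
scene {-80: 0, -75: 0, -70: 0, -65: 0, -60: 0, -55: 0, -50: 10, -45: 17, -40: 14, -35: 7, -30: 15, -25: 8, -20: 15, -15: 10, -10: 11, -5: 13, 0: 13, 5: 10, 10: 12, 15: 11, 20: 14, 25: 11, 30: 14, 35: 10, 40: 12, 45: 13, 50: 13, 55: 12, 60: 14, 65: 12, 70: 12, 75: 11, 80: 18, 85: 12, 90: 10, 95: 13, 100: 14, 105: 15, 110: 12, 115: 15, 120: 0, 125: 0, 130: 0}
pics/s271.png
top {-80: 0, -75: 0, -70: 1, -65: 0, -60: 0, -55: 0, -50: 0, -45: 0, -40: 0, -35: 0, -30: 0, -25: 0, -20: 2, -15: 3, -10: 6, -5: 10, 0: 9, 5: 11, 10: 8, 15: 10, 20: 8, 25: 10, 30: 11, 35: 9, 40: 10, 45: 9, 50: 9, 55: 8, 60: 10, 65: 12, 70: 7, 75: 12, 80: 9, 85: 8, 90: 10, 95: 8, 100: 9, 105: 10, 110: 6, 115: 2, 120: 0, 125: 0, 130: 0}
```

The bar is sliding at about 2.2 N, with its front at about 118 mm and some 12 mm left to go.

servo_tool:
  steps:
    - {"dx":0,"dy":1,"dz":0,"wx":0,"wy":0,"wz":0,"hand":1}
    - {"dx":0,"dy":2,"dz":0,"wx":0,"wy":0,"wz":0,"hand":1}
    - {"dx":0,"dy":3,"dz":0,"wx":0,"wy":0,"wz":0,"hand":1}
    - {"dx":0,"dy":4,"dz":0,"wx":0,"wy":0,"wz":0,"hand":1}
    - {"dx":0,"dy":5,"dz":0,"wx":0,"wy":0,"wz":0,"hand":1}
    - {"dx":0,"dy":6,"dz":0,"wx":0,"wy":0,"wz":0,"hand":1}
    - {"dx":0,"dy":7,"dz":0,"wx":0,"wy":0,"wz":0,"hand":1}

```text
time_s: 28.12
eef_pos: [0.478, 0.1946, 0.04]
tcp_rot: [0.772, 0.635, 0.0, 0.0]
contact_force: [-2.1, 0.0, 1.2]
gripper_width: -0.0001
```

```bash
python3 u.py
```

```text
28.125 u -45.58 v 0.0 z 0.04 Fpush 2.06 Fz 1.2
```

servo_tool:
  steps:
    - {"dx":0,"dy":0.4,"dz":0,"wx":0,"wy":0,"wz":0,"hand":1}
    - {"dx":0,"dy":0.8,"dz":0,"wx":0,"wy":0,"wz":0,"hand":1}
    - {"dx":0,"dy":1.2,"dz":0,"wx":0,"wy":0,"wz":0,"hand":1}
    - {"dx":0,"dy":1.6,"dz":0,"wx":0,"wy":0,"wz":0,"hand":1}

```text
time_s: 28.62
eef_pos: [0.4796, 0.1943, 0.04]
tcp_rot: [0.772, 0.635, 0.0, 0.0]
contact_force: [-2.4, 0.1, 0.6]
gripper_width: -0.0
```

```bash
python3 u.py
```

```text
28.625 u -43.96 v -0.01 z 0.04 Fpush 2.35 Fz 0.61
```

servo_tool:
  steps:
    - {"dx":0,"dy":0.4,"dz":0,"wx":0,"wy":0,"wz":0,"hand":1}
    - {"dx":0,"dy":0.8,"dz":0,"wx":0,"wy":0,"wz":0,"hand":1}
    - {"dx":0,"dy":1.2,"dz":0,"wx":0,"wy":0,"wz":0,"hand":1}

```text
time_s: 29.0
eef_pos: [0.4808, 0.194, 0.04]
tcp_rot: [0.772, 0.635, 0.0, 0.0]
contact_force: [-2.6, 0.7, 1.5]
gripper_width: -0.0001
```

servo_tool:
  steps:
    - {"dx":0,"dy":0.3,"dz":0,"wx":0,"wy":0,"wz":0,"hand":1}
    - {"dx":0,"dy":0.6,"dz":0,"wx":0,"wy":0,"wz":0,"hand":1}

```text
time_s: 29.25
eef_pos: [0.4814, 0.1939, 0.04]
tcp_rot: [0.772, 0.635, 0.0, 0.0]
contact_force: [-2.4, 0.7, -0.2]
gripper_width: -0.0004
```

servo_tool:
  steps:
    - {"dx":0,"dy":0.3,"dz":0,"wx":0,"wy":0,"wz":0,"hand":1}
    - {"dx":0,"dy":0.6,"dz":0,"wx":0,"wy":0,"wz":0,"hand":1}

```text
time_s: 29.5
eef_pos: [0.482, 0.1938, 0.04]
tcp_rot: [0.772, 0.635, 0.0, 0.0]
contact_force: [-1.8, -0.9, 0.8]
gripper_width: 0.0001
```

servo_tool:
  steps:
    - {"dx":0,"dy":0.3,"dz":0,"wx":0,"wy":0,"wz":0,"hand":1}
    - {"dx":0,"dy":0.6,"dz":0,"wx":0,"wy":0,"wz":0,"hand":1}

```text
time_s: 29.75
eef_pos: [0.4826, 0.1937, 0.04]
tcp_rot: [0.772, 0.635, 0.0, 0.0]
contact_force: [-1.6, 0.0, 0.1]
gripper_width: 0.0001
```

servo_tool:
  steps:
    - {"dx":0,"dy":0.3,"dz":0,"wx":0,"wy":0,"wz":0,"hand":1}
    - {"dx":0,"dy":0.3,"dz":0,"wx":0,"wy":0,"wz":0,"hand":1}

```text
time_s: 30.0
eef_pos: [0.483, 0.1936, 0.04]
tcp_rot: [0.772, 0.635, 0.001, 0.0]
contact_force: [-2.3, 0.3, 1.7]
gripper_width: -0.0003
```

servo_tool:
  steps:
    - {"dx":0,"dy":0.2,"dz":0,"wx":0,"wy":0,"wz":0,"hand":1}
    - {"dx":0,"dy":0.4,"dz":0,"wx":0,"wy":0,"wz":0,"hand":1}

```text
time_s: 30.25
eef_pos: [0.483, 0.1936, 0.04]
tcp_rot: [0.772, 0.635, 0.0, 0.0]
contact_force: [-4.2, 0.7, 2.1]
gripper_width: 0.0002
```

servo_tool:
  steps:
    - {"dx":0,"dy":0.2,"dz":0,"wx":0,"wy":0,"wz":0,"hand":1}
    - {"dx":0,"dy":0.4,"dz":0,"wx":0,"wy":0,"wz":0,"hand":1}

```text
time_s: 30.5
eef_pos: [0.483, 0.1936, 0.04]
tcp_rot: [0.772, 0.635, 0.0, -0.0]
contact_force: [-5.4, 0.5, 2.7]
gripper_width: 0.0001
```

```bash
python3 u.py
python3 - <<'E'
from ck import *
m=optics.camera_model("scene");p,d=optics.snapshot("scene")
q=np.array([*(N+w*130-0*n),50])/1000;print("pin face px expected in crop",(proj(m,q)[0]-[255,245])*10)
cv2.imwrite("pics/s5.png",cv2.resize(p[245:305,255:325,::-1],None,fx=10,fy=10,interpolation=cv2.INTER_CUBIC))
E
```

```text
30.5 u -40.46 v -0.02 z 0.04 Fpush 5.38 Fz 2.75
pin face px expected in crop [357.51936472 171.48632078]
```

View pics/s5.png

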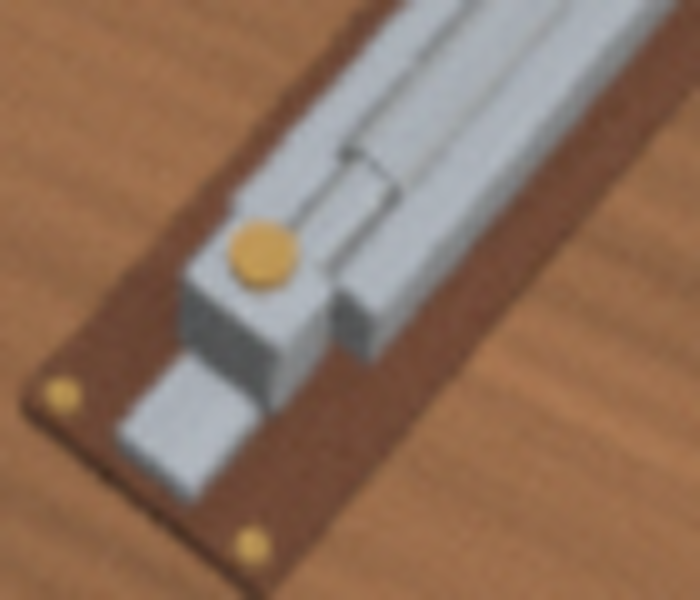

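The crop shows the bar end meeting the pin at (370,170). The push rose to 5.4 N at the predicted position, against 2.2 N of sliding friction. I'll raise it slightly and hold.

servo_tool:
  steps:
    - {"dx":0,"dy":0.5,"dz":0,"wx":0,"wy":0,"wz":0,"hand":1}
    - {"dx":0,"dy":0.5,"dz":0,"wx":0,"wy":0,"wz":0,"hand":1}

```text
time_s: 30.8
eef_pos: [0.483, 0.1936, 0.04]
tcp_rot: [0.772, 0.635, -0.0, -0.001]
contact_force: [-5.3, 1.3, 3.7]
gripper_width: 0.0
```

```bash
python3 u.py
```

```text
30.8 u -40.49 v -0.01 z 0.04 Fpush 5.48 Fz 3.66
```

The fingers also bear down by 3.7 N, which adds friction. I'll ease that off and push a little more.

servo_tool:
  steps:
    - {"dx":0,"dy":0.6,"dz":-0.3,"wx":0,"wy":0,"wz":0,"hand":1}
    - {"dx":0,"dy":0.7,"dz":-0.3,"wx":0,"wy":0,"wz":0,"hand":1}

```text
time_s: 31.05
eef_pos: [0.483, 0.1936, 0.04]
tcp_rot: [0.772, 0.635, -0.001, -0.001]
contact_force: [-6.1, 2.1, 2.1]
gripper_width: -0.0001
```

```bash
python3 u.py
```

```text
31.05 u -40.5 v -0.03 z 0.04 Fpush 6.42 Fz 2.15
```

servo_tool:
  steps:
    - {"dx":0,"dy":0.8,"dz":-0.4,"wx":0,"wy":0,"wz":0,"hand":1}
    - {"dx":0,"dy":0.9,"dz":-0.4,"wx":0,"wy":0,"wz":0,"hand":1}

```text
time_s: 31.3
eef_pos: [0.4829, 0.1936, 0.04]
tcp_rot: [0.772, 0.635, -0.001, -0.002]
contact_force: [-6.1, 2.3, 1.9]
gripper_width: -0.0002
```

```bash
python3 u.py
```

```text
31.3 u -40.53 v -0.06 z 0.04 Fpush 6.44 Fz 1.94
```

servo_tool:
  steps:
    - {"dx":0,"dy":1.0,"dz":-0.4,"wx":0,"wy":0,"wz":0,"hand":1}
    - {"dx":0,"dy":1.2,"dz":-0.4,"wx":0,"wy":0,"wz":0,"hand":1}

```text
time_s: 31.55
eef_pos: [0.483, 0.1936, 0.0401]
tcp_rot: [0.772, 0.636, -0.002, -0.003]
contact_force: [-6.9, 1.7, 2.6]
gripper_width: -0.0002
```

```bash
python3 u.py
```

```text
31.55 u -40.51 v -0.03 z 0.0401 Fpush 7.08 Fz 2.64
```

servo_tool:
  steps:
    - {"dx":0,"dy":1.3,"dz":-0.5,"wx":0,"wy":0,"wz":0,"hand":1}
    - {"dx":0,"dy":1.4,"dz":-0.5,"wx":0,"wy":0,"wz":0,"hand":1}
    - {"dx":0,"dy":1.4,"dz":-0.5,"wx":0,"wy":0,"wz":0,"hand":1}

```text
time_s: 31.92
eef_pos: [0.4829, 0.1936, 0.0401]
tcp_rot: [0.772, 0.636, -0.003, -0.004]
contact_force: [-7.5, 2.7, 2.0]
gripper_width: 0.0004
```

```bash
python3 u.py
```

```text
31.925 u -40.57 v -0.06 z 0.0401 Fpush 7.83 Fz 2.0
```

servo_tool:
  steps:
    - {"dx":0,"dy":1.4,"dz":-0.4,"wx":0,"wy":0,"wz":0,"hand":1}
    - {"dx":0,"dy":1.4,"dz":-0.4,"wx":0,"wy":0,"wz":0,"hand":1}
    - {"dx":0,"dy":1.4,"dz":-0.4,"wx":0,"wy":0,"wz":0,"hand":1}
    - {"dx":0,"dy":1.4,"dz":-0.4,"wx":0,"wy":0,"wz":0,"hand":1}

```text
time_s: 32.42
eef_pos: [0.4828, 0.1936, 0.0401]
tcp_rot: [0.772, 0.636, -0.004, -0.005]
contact_force: [-7.9, 2.7, 3.1]
gripper_width: 0.0003
```

```bash
python3 u.py
```

```text
32.425 u -40.6 v -0.06 z 0.0401 Fpush 8.22 Fz 3.07
```

servo_tool:
  steps:
    - {"dx":0,"dy":1.5,"dz":-0.4,"wx":0,"wy":0,"wz":0,"hand":1}
    - {"dx":0,"dy":1.5,"dz":-0.4,"wx":0,"wy":0,"wz":0,"hand":1}
    - {"dx":0,"dy":1.5,"dz":-0.4,"wx":0,"wy":0,"wz":0,"hand":1}
    - {"dx":0,"dy":1.5,"dz":-0.4,"wx":0,"wy":0,"wz":0,"hand":1}

```text
time_s: 32.92
eef_pos: [0.4828, 0.1936, 0.0401]
tcp_rot: [0.771, 0.636, -0.004, -0.007]
contact_force: [-8.2, 3.1, 3.7]
gripper_width: -0.0002
```

```bash
python3 u.py
```

```text
32.925 u -40.62 v -0.05 z 0.0401 Fpush 8.65 Fz 3.69
```

I held 7.8–8.7 N for a full second, which puts about 5 N on the stop. Now I'll back off straight along the groove, then up.

servo_tool:
  steps:
    - {"dx":0,"dy":0,"dz":0,"wx":0,"wy":0,"wz":0,"hand":1}
    - {"dx":0,"dy":-2,"dz":0,"wx":0,"wy":0,"wz":0,"hand":1}
    - {"dx":0,"dy":-8,"dz":0,"wx":0,"wy":0,"wz":0,"hand":1}
    - {"dx":0,"dy":-25,"dz":0,"wx":0,"wy":0,"wz":0,"hand":1}
    - {"dx":0,"dy":-40,"dz":-10,"wx":0,"wy":0,"wz":0,"hand":1}
    - {"dx":0,"dy":-55,"dz":-50,"wx":0,"wy":0,"wz":0,"hand":1}
    - {"dx":0,"dy":-60,"dz":-90,"wx":0,"wy":0,"wz":0,"hand":1}
    - {"dx":0,"dy":-60,"dz":-90,"wx":0,"wy":0,"wz":0,"hand":1}

```text
time_s: 33.92
eef_pos: [0.4261, 0.2058, 0.1351]
tcp_rot: [0.771, 0.637, -0.001, -0.006]
contact_force: [0.3, 0.9, 0.0]
gripper_width: -0.0001
```

Run:
```python
from ck import *
s=ck()
m=optics.camera_model("scene");p,d=optics.snapshot("scene")
cv2.imwrite("pics/s6.png",cv2.resize(p[180:320,180:380,::-1],None,fx=4,fy=4,interpolation=cv2.INTER_CUBIC))
```

```text
33.925 tcp u,v -98.6 0.9 0.13513690375700294 [0.33913459 0.943131   0.03291326]
scene {-80: 0, -75: 0, -70: 0, -65: 0, -60: 0, -55: 0, -50: 0, -45: 0, -40: 0, -35: 2, -30: 13, -25: 11, -20: 11, -15: 10, -10: 14, -5: 12, 0: 9, 5: 11, 10: 14, 15: 13, 20: 11, 25: 12, 30: 11, 35: 15, 40: 10, 45: 13, 50: 14, 55: 14, 60: 9, 65: 12, 70: 16, 75: 13, 80: 11, 85: 13, 90: 12, 95: 14, 100: 13, 105: 14, 110: 16, 115: 10, 120: 8, 125: 0, 130: 0}
 z top by x [(-30, np.float64(61.4), np.float64(2.2)), (-10, np.float64(60.9), np.float64(1.9)), (10, np.float64(61.2), np.float64(1.7)), (30, np.float64(61.0), np.float64(1.8)), (50, np.float64(61.2), np.float64(0.9)), (70, np.float64(61.1), np.float64(1.8)), (90, np.float64(61.6), np.float64(1.7)), (110, np.float64(61.7), np.float64(1.9))]
pics/s339.png
top {-80: 0, -75: 0, -70: 0, -65: 0, -60: 0, -55: 0, -50: 0, -45: 0, -40: 0, -35: 5, -30: 10, -25: 10, -20: 10, -15: 9, -10: 12, -5: 9, 0: 9, 5: 10, 10: 10, 15: 10, 20: 10, 25: 9, 30: 8, 35: 10, 40: 11, 45: 10, 50: 9, 55: 9, 60: 11, 65: 10, 70: 8, 75: 12, 80: 8, 85: 9, 90: 10, 95: 8, 100: 10, 105: 9, 110: 8, 115: 10, 120: 2, 125: 0, 130: 0}
 z top by x [(-30, np.float64(62.6), np.float64(-1.3)), (-10, np.float64(62.5), np.float64(-1.0)), (10, np.float64(62.5), np.float64(-0.6)), (30, np.float64(61.1), np.float64(-0.9)), (50, np.float64(61.8), np.float64(-0.6)), (70, np.float64(60.9), np.float64(-1.4)), (90, np.float64(61.9), np.float64(-0.7)), (110, np.float64(62.4), np.float64(-1.6))]
```

View pics/s6.png

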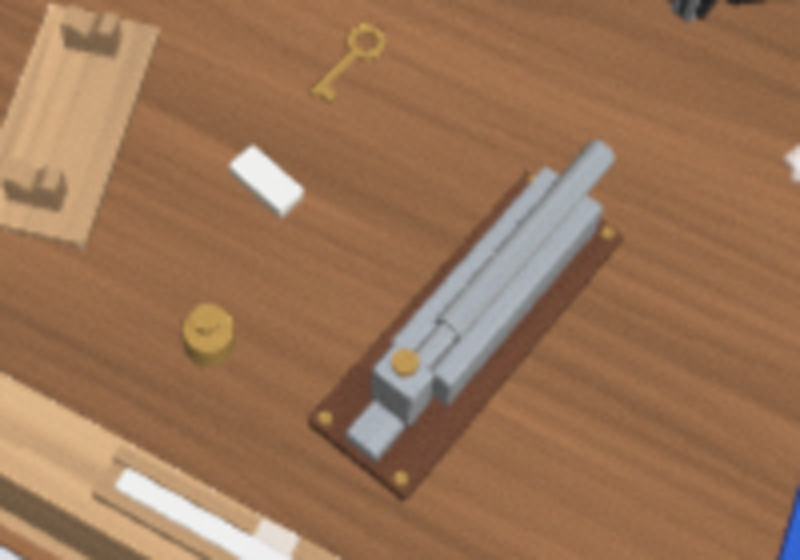

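The bar lies in the groove with its front end against the pin at (450,330). Its rear is at about -30 mm, so its front is at about 130 mm, and the robot is clear of everything.

```bash
python3 -c "
from plant import close_job
print(close_job())"
```

```text
the job is handed in; nothing more can be done
None
```

The bar is lying in the groove of the grey gauge with its end against the stop, and I handed the job in at about 34 s with the robot touching nothing.

- **False start:** My first grip ran joint 6 to the end of its range (it read 3.141 rad) on the way to the gauge. I put the bar back in the rest, turned the tool half round and gripped it again from the other side.
- **Laying:** I lowered the bar gently into the groove about 27 mm short of the stop, judged from both overhead cameras.
- **Pushing:** I pushed it with shut fingers against about 2.2 N of friction. Contact came at u ≈ -40.5 mm (finger position along the groove), where I expected it (-40.7 mm).
- **Pressing:** I held 7.8–8.7 N for about a second, roughly 5 N on the stop once friction is taken off. That figure is an estimate: the fingers also bore down 2–4 N, which adds some friction.
- **Last checks:** The bar spans about -30 to +130 mm and the pin face is at 130.3 mm. It lies level, and the pictures show it meeting the pin. In the final close crop the key, eraser and brass weight look undisturbed. I didn't recheck the triangle, pen tray or cup, but the arm never worked near them.
- **Disagreements:** The gripper opening read about 18.3 mm on the 20 mm bar throughout, and the bar's top read 1–2 mm high in the overhead cameras. I put the first down to a sensor offset and the second to the 2 mm calibration tolerance.

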